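# Set up a tidy study place on the shared desk

## Robot

A 6-joint arm with a two-finger parallel gripper is mounted at the origin on the work surface. World frame = base frame: x ahead of the robot, y to its left, z up, the work surface at z = 0. Lengths are in m, angles in rad, forces in N, time in s.
With the tool pointing down it reaches from about 0.325 to 0.925 m from the base axis. Payload 3.1 kg.
Tool frame: the origin (TCP) lies on the mounting face of the last link; the fingertips stand 173 mm ahead of it and the grasp point (between the pads) lies 155 mm ahead of it (ctrl.grip_depth is the x of the grasp point in the tool frame, in m); x points along the fingers, y is the direction in which the jaws open and shut, and the axes are right-handed (so a half turn about x gives the same grasp; the last joint's range is limited). The gripper opens to 85 mm and grips with 20 to 120 N. Pads are 22 mm wide; open, the fingers measure 114 mm over their backs; the gripper's body (76 mm by 85 mm) begins 54 mm behind the grasp point. The pads swing forward as they close: fully open they stand 13 mm farther back than shut.
Start: joints at [-1.441, 0.217, 1.613, -0, 1.311, -0.112], TCP at [0.15, -0.607, 0.405] pointing down, gripper open.
Joint ranges: [-2.75, 2.75], [-0.78, 2.1], [0.31, 2.55], [-1.13, 4.27], [0.13, 2.63], [-2.58, 2.58]. Speed limits (rad/s): [2.79, 2.79, 3.14, 3.14, 3.14, 3.14].

## Interface

Orientations are given as a unit quaternion [w, x, y, z].
In Python, from cell import monitor, cams, ctrl gives the robot as it stands.
- The arm moves only by the tool servo_tool, never from a script. Its argument "motion" is a list of rows, each an object of numbers: "tx", "ty", "tz": the shift along the tool's x, y, z in m; "rx", "ry", "rz": the turn, a rotation vector about the tool's x, y, z in rad. In form: [{"tx": .., "ty": .., "tz": .., "rx": .., "ry": .., "rz": ..}, ...]. A call has 1 to 10 rows; each row is the pose to reach, as a shift and turn from the pose commanded when the call began, along the tool's axes at that moment; what a row does not reach only later rows make up. A row lasts 1/12 s, in which the tool goes at most 41.7 mm and 7.16 degrees, less where a joint would pass 70% of its speed; a pose out of reach is approached as far as the arm can. A call with a gripper value outside its range is refused whole. "hand" is the opening, from 0 (shut) to 1 (fully open), set as the call begins (left out, the last holds). The fingers move at their own pace and stop on an object; the grip force is fixed at half the most. Time passes only in rows, so rows that repeat a pose let the fingers close. It gives the time, the measured TCP pose, the force and the opening at its end, in the units of the state.
- monitor.state(): the state, without advancing time (a new reading comes with each control period).
- cams.camera(name): name is "scene" or "top"; returns a dict with "image" (384x512x3 uint8, red, green, blue), "z_map" (384x512 float32, m along the optical axis (not along the pixel's ray), 0 where there is no reading), "vertical_fov" (degrees; the focal length in pixels is half the picture's height over the tangent of half this angle, whatever the lens; pixels are square), "cx", "cy" (the principal point, pixels), "R" (3x3) and "t" (3): a world point X has camera coordinates R X + t. Camera axes: x right, y down, z forward; pixel columns grow to the right and rows downward; lengths in m; the calibration is good to about 2 mm. A picture is of the moment at which its call begins.
- ctrl.finish_job(): hands the job in, once; it reports no verdict.
The state is a dict: "time_s": time; "joint_pos": joint angles; "qvel": joint speeds; "effort": joint torques, N m; "position": TCP position; "ee_rot": TCP orientation; "ft_force": force on the tool from outside, world axes, zero at the start; "torque": the same for the moment, N m; "gripper_width": finger opening in m.
Only numpy, scipy, OpenCV 4.12 (cv2) and the standard library are available. Lean on these libraries where they do the work, as an engineer would, in place of code of your own. Each camera call takes 0.05 s, during which the arm holds its last target.

## Task

Set out the study place: the mouse in the middle of the blue mouse pad, lying straight along the pad's length; the yellow note block squarely in the middle of the green notebook and the pink eraser on the middle of the note block; the small red-capped bottle standing on the bare desk in the gap between notebook and pad, touching neither, beside the middles of both; and the round tin on the bare desk right behind the notebook (on its side away from the robot), in line with its middle and about 2 cm clear of it. Let go of everything, keep the bottle from ever falling over, and leave the mug and the power strip where they are.

Things in the scene. Friction and masses are not known exactly. Their poses are not given: they have to be found in the camera images.
- mouse_center (a point): computer mouse, loose, black with a grey wheel, 95 long (x, wheel end at +x) x 58 wide (y) x 34 high; the lower 20 mm has upright sides, 58 apart, above it the body is 50 wide. Point at its centre, 17 mm above its underside; z up.
- block_center (a point): block of sticky notes, loose, rigid, yellow with thin white lines, 60 x 60 x 35 high. Point at its centre, 17.5 mm above its underside; x and y along its sides, z up.
- eraser_center (a point): pink eraser, loose, rigid, 50 long (x) x 22 wide (y) x 14 high. Point at its centre, 7 mm above its underside; z up.
- bottle_center (a point): small closed bottle, loose, standing: white with an orange band and red cap, body 44 in diameter up to 56 mm, shoulder, then a cap 28 in diameter from 62 to 80 mm. Point on its axis 40 mm above its underside; z up.
- tin_center (a point): round closed tin, loose, standing: steel with a brass-coloured rim, 50 in diameter x 40 high. Point at its centre, 20 mm above its underside; z up.
- notebook: dark green closed notebook with a black band, fixed to the desk, 148 long (x, +x pointing away from the robot) x 105 wide (y) x 12 thick. Origin at the centre of its underside, on the desk (z = 0); z up. It lies left or right of the mouse pad.
- pad: blue mouse pad, fixed to the desk, 180 long (x, +x pointing away from the robot) x 160 wide (y) x 3 thick. Origin at the centre of its underside, on the desk (z = 0); z up. It lies beside the notebook with roughly 75 to 130 mm of bare desk between.
- mug: blue ceramic mug with handle, loose bystander, 80 in diameter x 90 high, not to be moved. Origin at the centre of its underside.
- strip: white power strip with three round sockets and a red switch, loose bystander, 55 (x) x 200 (y) x 38 high, not to be moved. Origin at the centre of its underside.
There are look-alikes about, which are no part of the job. What is meant by the part that bears tin_center is not purple, and is the smaller of those in its own colour. Of the things that look like the part that bears block_center, the smaller one is meant.

How it is judged:
At the end, for the whole second after the job is handed in: Mouse within 15 mm of pad centre, 0.2 rad of its length; block on notebook within 12 mm, 0.2 rad of square; eraser on block within 12 mm; bottle on desk in the gap, over neither, within 65 mm of both middles lengthwise; tin 3.5 to 38 mm behind notebook, 18 mm off line at most. Upright, at rest (horizontal distance between mouse_center and pad below 0.015 m and angle between the x axis of mouse_center and the x axis of pad, either way round below 0.2 rad and height (world z) of mouse_center between 0.016 and 0.024 m and horizontal distance between block_center and notebook below 0.012 m and (angle between the x axis of block_center and the x axis of notebook, either way round below 0.2 rad or angle between the x axis of block_center and the y axis of notebook, either way round below 0.2 rad) and height (world z) of block_center between 0.0265 and 0.0325 m and horizontal distance between eraser_center and block_center below 0.012 m and z of eraser_center in the frame of block_center between 0.0215 and 0.0275 m and height (world z) of bottle_center between 0.037 and 0.043 m and x of bottle_center in the frame of notebook between -0.065 and 0.065 m and x of bottle_center in the frame of pad between -0.065 and 0.065 m and ((y of bottle_center in the frame of notebook above 0.0755 m and y of bottle_center in the frame of pad below -0.103 m) or (y of bottle_center in the frame of notebook below -0.0755 m and y of bottle_center in the frame of pad above 0.103 m)) and height (world z) of tin_center between 0.017 and 0.023 m and x of tin_center in the frame of notebook between 0.1025 and 0.137 m and y of tin_center in the frame of notebook between -0.018 and 0.018 m and angle between each of mouse_center, block_center, eraser_center, bottle_center, tin_center's own z axis and vertical below 0.12 rad and linear speed of each of mouse, block, eraser, bottle, tin below 0.02 m/s and angular speed of each of mouse, block, eraser, bottle, tin below 0.2 rad/s); the robot touches nothing.
It fails at once if the bottle falls over (angle between bottle_center's own z axis and vertical above 0.8 rad).
It fails at once if the mug is moved by more than 20 mm (distance of mug from where it was at the start of the episode above 0.02 m).
It fails at once if the power strip is moved by more than 20 mm (distance of strip from where it was at the start of the episode above 0.02 m).
It also fails if it takes over 128 s, if anything falls off the work surface, if the arm or the gripper's body presses on something with over 40 N, if the wrist force passes 120 N, or if a joint passes its speed limit or range.

## Working session

There is one attempt and no reset: what is moved stays moved. The work goes in short steps, Python scripts to look and compute and a tool call to move; the robot and the scene stay as the last step left them, time stands still between calls to the robot, and variables do not carry over. Pictures are saved under pics/ and viewed, and the job is handed in when it is done.

Besides the shell and the picture viewer there is one more tool, called after "Call:" in YAML: its name, and indented under it one key for each argument. servo_tool: Moves the arm, as the interface text tells. Its arguments: {"type":"object","properties":{"motion":{"type":"array"},"hand":{"type":"number"}},"required":["motion"]}

```bash
ls; mkdir -p pics
cat > h.py <<'E'
import numpy as np, cv2
from cell import monitor, cams, ctrl
def grab(n):
    c=cams.camera(n); c['f']=c['image'].shape[0]/2/np.tan(np.radians(c['vertical_fov'])/2); return c
def pts(c):
    z=c['z_map'];h,w=z.shape;u,v=np.meshgrid(np.arange(w),np.arange(h))
    P=np.stack([(u-c['cx'])/c['f']*z,(v-c['cy'])/c['f']*z,z],-1)
    return (P-c['t'])@c['R']   # R^T (P-t)
def ray(c,u,v,zp):
    d=np.array([(u-c['cx'])/c['f'],(v-c['cy'])/c['f'],1.])@c['R']; o=-c['R'].T@c['t']
    return o+d*(zp-o[2])/d[2]
def proj(c,X):
    p=c['R']@np.array(X)+c['t']; return c['f']*p[0]/p[2]+c['cx'],c['f']*p[1]/p[2]+c['cy']
def save(c,n,box=None,s=1):
    im=c['image'][:,:,::-1]
    if box: im=im[box[1]:box[3],box[0]:box[2]]
    cv2.imwrite('pics/'+n,cv2.resize(im,None,fx=s,fy=s,interpolation=cv2.INTER_CUBIC))
E
python3 - <<'E'
from h import *
for n in('scene','top'):
    c=grab(n);save(c,n+'0.png',s=1.5);print(n,c['vertical_fov'],c['cx'],c['cy'],c['R'],c['t'],-c['R'].T@c['t'])
print(monitor.state())
E
```

```text
pics
scene 42.14729401346094 247.13761792258407 196.32787921718335 [[-0.79326512  0.60864538  0.01677055]
 [ 0.47640258  0.6375906  -0.60540797]
 [-0.37917151 -0.47225949 -0.79573861]] [ 0.42143568 -0.2884106   1.5444844 ] [1.05733426 0.65678043 1.04733208]
top 43.644014177222516 257.49598586710124 184.36125319858382 [[ 0.02783804 -0.99961178  0.00115613]
 [-0.99596851 -0.02783521 -0.08527556]
 [ 0.08527463  0.00122244 -0.99635673]] [0.06047252 0.56284191 1.43732822] [0.43632176 0.07435882 1.4800184 ]
{'time_s': 0.1, 'joint_pos': array([-1.44121163e+00,  2.17696081e-01,  1.61475381e+00, -2.02664018e-05,
        1.31129863e+00, -1.12192420e-01]), 'qvel': array([-0.00171458, -0.00028606, -0.00329749, -0.00130932, -0.00116441,
       -0.00060605]), 'effort': array([-1.92115425e-03, -3.98079765e+01, -3.04971743e+01, -2.61042833e-04,
        4.26998638e-03, -1.25123958e-05]), 'position': array([ 0.14962086, -0.60646608,  0.40349805]), 'ee_rot': array([-0.08451273, -0.70193204, -0.08603697,  0.70195915]), 'ft_force': array([-0.25262287,  0.29638942, -0.84604384]), 'torque': array([-0.02196707, -0.00105982, -0.02861213]), 'gripper_width': 0.085196106019139}
```

View pics/scene0.png

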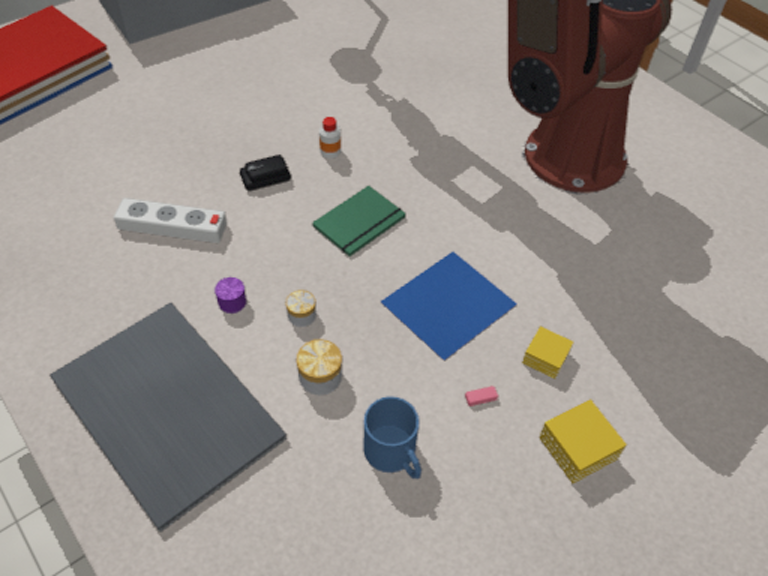

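View pics/top0.png

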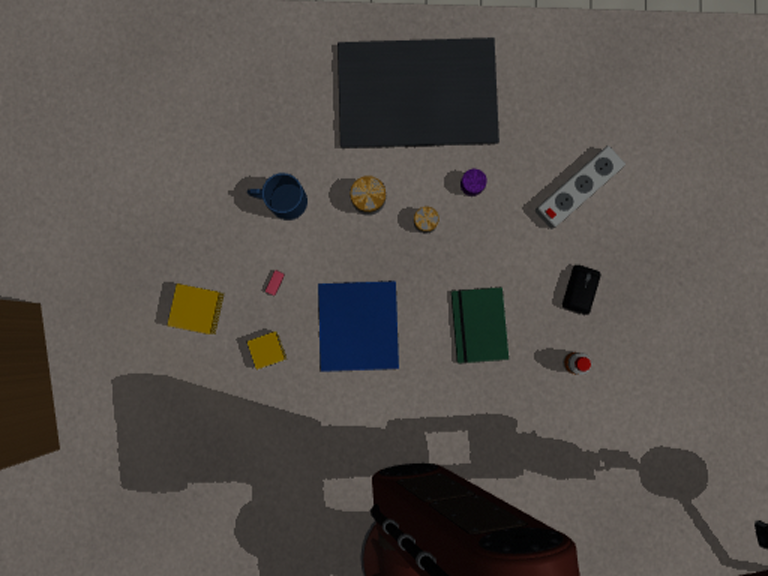

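Candidates in the top view (1.5× pixels): the steel/brass tins are at (426,219) small and (368,195) large, with a purple one at (474,182). The small steel one at (426,219) is meant. The yellow blocks are at (266,350) small and (195,309) large, so the small one is meant. I'll measure them and confirm with a crop.

```bash
cat > m.py <<'E'
from h import *
def measure(c,only=None,show=True):
    im=c['image'];hsv=cv2.cvtColor(im,cv2.COLOR_RGB2HSV);P=pts(c);H,S,V=[hsv[...,i].astype(int) for i in range(3)]
    Z=P[...,2]
    specs={'yellow':((H>18)&(H<35)&(S>120),None),'pink':((H>165)&(S>70)&(V>90)&(S<190)|((H<5)&(S>70)&(S<190)&(V>110)),0.014),
     'blue':((H>100)&(H<125)&(S>150),0.003),'green':((H>60)&(H<95)&(S>90)&(V>30),0.012),
     'notbk':((H>60)&(H<95)&(S>90)|(V<25),0.012),
     'black':(V<45,0.03),'red':(((H<6)|(H>174))&(S>190),0.08),'purple':((H>128)&(H<155)&(S>120),.04),
     'brass':((H>8)&(H<30)&(S>90)&(V>80),.04)}
    for n,(m,h) in specs.items():
        if only and n not in only: continue
        k=cv2.morphologyEx(m.astype(np.uint8),cv2.MORPH_CLOSE,np.ones((3,3)))
        for ct in cv2.findContours(k,cv2.RETR_EXTERNAL,cv2.CHAIN_APPROX_NONE)[0]:
            if cv2.contourArea(ct)<50: continue
            mm=np.zeros(k.shape,np.uint8);cv2.drawContours(mm,[ct],-1,1,-1)
            zz=Z[(mm>0)&(c['z_map']>0)]; zt=np.percentile(zz,80) if len(zz) else 0
            hh=h if h is not None else zt
            if abs(zt-hh)>.05: continue
            w=np.array([ray(c,u,v,hh)[:2] for u,v in ct[:,0]])
            r=cv2.minAreaRect((w*1000).astype(np.float32)); (cx,cy),(a,b),t=r
            print(n,'px',ct[:,0].mean(0).round(),'zt',round(float(zt),4),'c',round(cx,1),round(cy,1),'size',round(a,1),round(b,1),'ang',round(t,1))
if __name__=='__main__':
    c=grab('top');measure(c);save(c,'crop_tin.png',(200,100,360,170),5);save(c,'crop_blk.png',(100,170,210,255),6)
    im=c['image'];print('desk z',np.median(pts(c)[...,2][240:250,150:200]), c['z_map'][237,390])
E
python3 m.py
```

```text
yellow px [177. 233.] zt 0.0382 c 407.0 311.9 size 60.8 64.0 ang 21.2
yellow px [130. 206.] zt 0.0534 c 484.0 453.2 size 97.2 86.0 ang 80.4
yellow px [283. 145.] zt 0.0429 c 679.7 0.6 size 46.0 45.5 ang 1.4
yellow px [246. 128.] zt 0.0598 c 723.7 118.3 size 67.0 66.1 ang 1.6
pink px [183. 188.] zt 0.0172 c 543.9 304.5 size 20.6 48.2 ang 67.9
blue px [239. 217.] zt 0.0059 c 460.9 132.0 size 178.2 159.0 ang 3.5
green px [320. 216.] zt 0.0145 c 469.7 -116.2 size 145.2 102.8 ang 6.1
notbk px [320. 216.] zt 0.0145 c 469.6 -115.5 size 145.2 104.2 ang 6.2
notbk px [387. 193.] zt 0.0348 c 547.6 -322.0 size 57.4 94.5 ang 74.4
black px [316. 215.] zt 0.0145 c 469.6 -111.0 size 145.2 101.1 ang 6.4
black px [387. 193.] zt 0.0347 c 545.8 -316.9 size 59.0 94.1 ang 73.9
black px [185. 131.] zt 0.0711 c 724.8 297.7 size 116.5 83.2 ang 53.7
black px [278.  62.] zt 0.0214 c 944.6 24.0 size 225.4 326.6 ang 3.4
red px [388. 242.] zt 0.0808 c 399.0 -308.5 size 23.1 26.3 ang 1.6
purple px [315. 121.] zt 0.0427 c 758.3 -93.8 size 49.5 49.0 ang 1.6
brass px [177. 233.] zt 0.0383 c 406.6 311.4 size 59.9 63.8 ang 21.2
brass px [130. 206.] zt 0.0534 c 484.4 456.7 size 98.0 87.9 ang 80.1
brass px [284. 145.] zt 0.0429 c 680.2 -1.0 size 46.0 48.6 ang 1.6
brass px [245. 128.] zt 0.0598 c 730.7 119.0 size 67.9 67.0 ang 1.6
desk z 0.0010975366058981932 1.4162419
```

```bash
python3 -c "
import cv2,numpy as np
a=cv2.imread('pics/crop_tin.png');b=cv2.imread('pics/crop_blk.png')
a=cv2.resize(a,(640,280));b=cv2.resize(b,(388,300));o=np.zeros((590,640,3),np.uint8);o[:280]=a;o[285:585,:388]=b;cv2.imwrite('pics/crop1.png',o)"
```

```text
(no output)
```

View pics/crop1.png

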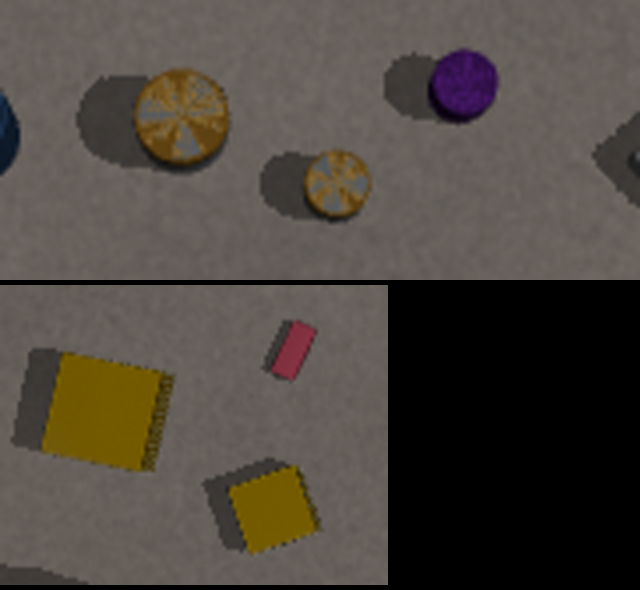

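The crop confirms both picks: the small steel tin at top px (283,145), smaller than its neighbour and not purple, and the small yellow block at (177,233). Next I'll refine the centres using top-face depth from both cameras.

```bash
cat > ref.py <<'E'
from h import *
items={'block':(.407,.312,.035,.05),'tin':(.680,0,.040,.036),'bottle':(.399,-.308,.08,.03),'eraser':(.544,.304,.014,.035),'mouse':(.547,-.320,.034,.06),
 'pad':(.461,.132,.003,.13),'notebook':(.470,-.116,.012,.1)}
def face(c,P,x,y,h,r,tol=.006):
    m=(np.hypot(P[...,0]-x,P[...,1]-y)<r)&(c['z_map']>0)&(abs(P[...,2]-h)<tol)
    return P[m]
if __name__=='__main__':
  for cam in('top','scene'):
    c=grab(cam);P=pts(c)
    for n,(x,y,h,r) in items.items():
        if n in('pad','notebook'):continue
        if n=='mouse': q=P[(np.hypot(P[...,0]-x,P[...,1]-y)<r)&(P[...,2]>.015)]
        else: q=face(c,P,x,y,h,r)
        if len(q)<5: print(cam,n,'few');continue
        (cx,cy),(a,b),t=cv2.minAreaRect((q[:,:2]*1000).astype(np.float32))
        print(cam,n,'rect',round(cx,1),round(cy,1),round(a,1),round(b,1),round(t,1),'mean',(q.mean(0)*1000).round(1),'z',round(float(np.median(q[:,2]))*1000,1))
    if cam=='scene':
        hsv=cv2.cvtColor(c['image'],cv2.COLOR_RGB2HSV).astype(int);H,S,V=hsv[...,0],hsv[...,1],hsv[...,2]
        for n,m,h in(('pad',(H>100)&(H<125)&(S>150)&(P[...,2]<.012),.003),('nb',(H>60)&(H<95)&(S>90),.012)):
            k=cv2.morphologyEx(m.astype(np.uint8),cv2.MORPH_CLOSE,np.ones((7,7)))
            ct=max(cv2.findContours(k,cv2.RETR_EXTERNAL,cv2.CHAIN_APPROX_NONE)[0],key=cv2.contourArea)
            w=np.array([ray(c,u,v,h)[:2] for u,v in ct[:,0]]);print(n,cv2.minAreaRect((w*1000).astype(np.float32)))
  s=monitor.state();q=s['ee_rot']
  from scipy.spatial.transform import Rotation as R
  print(R.from_quat(q,scalar_first=True).as_matrix().round(3))
E
python3 ref.py
```

```text
top block rect 405.8 314.1 60.0 61.9 21.5 mean [406.2 313.8  35.4] z 35.5
top tin rect 680.4 -1.1 47.7 48.9 0.7 mean [6.799e+02 1.000e-01 4.020e+01] z 40.2
top bottle rect 397.5 -309.3 25.1 26.4 88.3 mean [ 397.4 -309.1   79. ] z 78.8
top eraser rect 540.3 303.4 51.7 47.9 28.7 mean [543.  305.1  14.2] z 14.3
top mouse rect 546.6 -322.5 57.1 94.6 75.4 mean [ 546.3 -319.1   29.7] z 31.6
scene block rect 406.3 313.8 63.8 60.4 19.6 mean [407.8 314.6  34.2] z 34.2
scene tin rect 680.2 -0.0 53.5 48.1 57.3 mean [681.1   0.8  38.9] z 39.0
scene bottle rect 398.0 -308.8 29.6 24.8 33.7 mean [ 399.5 -308.3   78.3] z 78.4
scene eraser rect 545.2 305.6 23.1 50.5 67.7 mean [545.6 305.9  13. ] z 12.9
scene mouse rect 549.5 -318.3 57.2 90.7 73.2 mean [ 551.  -315.4   28. ] z 30.1
pad ((462.07733154296875, 131.31240844726562), (175.48170471191406, 155.93019104003906), 3.602809190750122)
nb ((473.0975036621094, -113.525390625), (145.60592651367188, 105.25855255126953), 6.239148139953613)
[[-0.     0.239 -0.971]
 [ 0.001 -0.971 -0.239]
 [-1.    -0.001 -0.   ]]
```

```bash
cat > plan.py <<'E'
import sys
from h import *
from scipy.spatial.transform import Rotation as R
s=monitor.state()
x,y,z,yaw=map(float,sys.argv[1:5])   # grasp point world (m), jaw yaw deg
R0=R.from_quat(s['ee_rot'],scalar_first=True).as_matrix();p=s['position']
cur=np.degrees(np.arctan2(R0[1,1],R0[0,1]))
yaw=cur+(yaw-cur+90)%180-90
a=np.radians(yaw);X=np.array([0,0,-1.]);Y=np.array([np.cos(a),np.sin(a),0]);Rt=np.stack([X,Y,np.cross(X,Y)],1)
tgt=np.array([x,y,z+ctrl.grip_depth])
t=R0.T@(tgt-p);r=R.from_matrix(R0.T@Rt).as_rotvec()
print('t',s['time_s'],'grasp',(p+R0[:,0]*ctrl.grip_depth).round(4),'jaw',round(cur,1),'j6->',round(np.degrees(np.arctan2(y,x))-yaw),'w',round(s['gripper_width'],4),'F',s['ft_force'].round(1))
print('tx %.4f ty %.4f tz %.4f  rx %.3f ry %.3f rz %.3f  |t| %.3f'%(*t,*r,np.linalg.norm(t)))
E
python3 plan.py .548 -.320 .12 74.4
```

```text
t 0.25 grasp [ 0.1496 -0.6064  0.2493] jaw -76.1 j6-> 75 w 0.0853 F [-0.  -0.1  0.1]
tx 0.1296 ty -0.1828 tz -0.4554  rx 0.514 ry 0.000 rz 0.001  |t| 0.507
```

Call:
servo_tool:
  motion:
    - {"tx": 0.01, "ty": -0.015, "tz": -0.038, "rx": 0.06}
    - {"tx": 0.02, "ty": -0.03, "tz": -0.075, "rx": 0.12}
    - {"tx": 0.03, "ty": -0.045, "tz": -0.112, "rx": 0.18}
    - {"tx": 0.04, "ty": -0.06, "tz": -0.15, "rx": 0.24}
    - {"tx": 0.05, "ty": -0.075, "tz": -0.188, "rx": 0.3}
    - {"tx": 0.06, "ty": -0.09, "tz": -0.225, "rx": 0.36}
    - {"tx": 0.07, "ty": -0.105, "tz": -0.262, "rx": 0.42}
    - {"tx": 0.08, "ty": -0.12, "tz": -0.3, "rx": 0.48}
    - {"tx": 0.09, "ty": -0.135, "tz": -0.338, "rx": 0.514}
    - {"tx": 0.09, "ty": -0.15, "tz": -0.375, "rx": 0.514}
  hand: 1

```text
validation failed for argument at $.mo...
```

```bash
python3 plan.py .548 -.320 .10 74.4
```

```text
t 0.25 grasp [ 0.1496 -0.6064  0.2493] jaw -76.1 j6-> 75 w 0.0853 F [-0.  -0.1  0.1]
tx 0.1496 ty -0.1827 tz -0.4554  rx 0.514 ry 0.000 rz 0.001  |t| 0.513
```

Call:
servo_tool:
  motion:
    - {"tx": 0.09, "ty": -0.15, "tz": -0.375, "rx": 0.5, "ry": 0, "rz": 0}
    - {"tx": 0.09, "ty": -0.15, "tz": -0.375, "rx": 0.5, "ry": 0, "rz": 0}
    - {"tx": 0.09, "ty": -0.15, "tz": -0.375, "rx": 0.5, "ry": 0, "rz": 0}
    - {"tx": 0.09, "ty": -0.15, "tz": -0.375, "rx": 0.5, "ry": 0, "rz": 0}
    - {"tx": 0.09, "ty": -0.15, "tz": -0.375, "rx": 0.5, "ry": 0, "rz": 0}
    - {"tx": 0.09, "ty": -0.15, "tz": -0.375, "rx": 0.5, "ry": 0, "rz": 0}
    - {"tx": 0.09, "ty": -0.15, "tz": -0.375, "rx": 0.5, "ry": 0, "rz": 0}
    - {"tx": 0.09, "ty": -0.15, "tz": -0.375, "rx": 0.5, "ry": 0, "rz": 0}
    - {"tx": 0.09, "ty": -0.15, "tz": -0.375, "rx": 0.5, "ry": 0, "rz": 0}
    - {"tx": 0.09, "ty": -0.15, "tz": -0.375, "rx": 0.5, "ry": 0, "rz": 0}
  hand: 1

```text
time_s: 1.08
position: [0.478, -0.3708, 0.3147]
ee_rot: [-0.091, 0.701, -0.091, -0.701]
ft_force: [-0.7, -1.4, 0.5]
gripper_width: 0.0852
```

```bash
python3 plan.py .548 -.320 .06 74.4
```

```text
t 1.0833 grasp [ 0.478  -0.3708  0.16  ] jaw -104.8 j6-> 75 w 0.0852 F [-0.7 -1.4  0.5]
tx 0.1000 ty -0.0670 tz -0.0547  rx 0.014 ry -0.000 rz -0.000  |t| 0.132
```

Call:
servo_tool:
  motion:
    - {"tx": 0.03, "ty": -0.033, "tz": -0.027, "rx": 0.014, "ry": 0, "rz": 0}
    - {"tx": 0.06, "ty": -0.067, "tz": -0.055, "rx": 0.014, "ry": 0, "rz": 0}
    - {"tx": 0.09, "ty": -0.067, "tz": -0.055, "rx": 0.014, "ry": 0, "rz": 0}
    - {"tx": 0.1, "ty": -0.067, "tz": -0.055, "rx": 0.014, "ry": 0, "rz": 0}
    - {"tx": 0.1, "ty": -0.067, "tz": -0.055, "rx": 0.014, "ry": 0, "rz": 0}
    - {"tx": 0.1, "ty": -0.067, "tz": -0.055, "rx": 0.014, "ry": 0, "rz": 0}

```text
time_s: 1.58
position: [0.546, -0.3216, 0.2139]
ee_rot: [0.096, -0.699, 0.096, 0.702]
ft_force: [-0.2, -0.7, 1.3]
gripper_width: 0.0854
```

```bash
python3 plan.py .548 -.320 .022 74.4
python3 - <<'E'
from h import *
for n in('top','scene'):
    c=grab(n); u,v=map(int,proj(c,(.548,-.32,.05)));print(n,u,v);save(c,n+'_m1.png',(max(0,u-80),max(0,v-80),u+80,v+80),3.5)
E
```

```text
t 1.5833 grasp [ 0.5455 -0.3213  0.0592] jaw -105.6 j6-> 75 w 0.0854 F [-0.2 -0.7  1.3]
tx 0.0372 ty -0.0020 tz -0.0016  rx 0.000 ry 0.003 rz 0.001  |t| 0.037
top 389 191
scene 175 106
```

View pics/scene_m1.png

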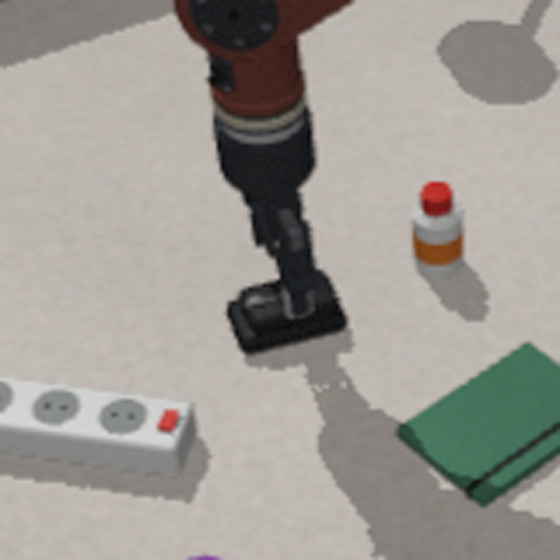

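The gripper straddles the mouse (crop centre at about (290,310)) with no contact. Descending now.

Call:
servo_tool:
  motion:
    - {"tx": 0.01, "ty": -0.002, "tz": -0.002, "rx": 0, "ry": 0, "rz": 0}
    - {"tx": 0.02, "ty": -0.002, "tz": -0.002, "rx": 0, "ry": 0, "rz": 0}
    - {"tx": 0.03, "ty": -0.002, "tz": -0.002, "rx": 0, "ry": 0, "rz": 0}
    - {"tx": 0.038, "ty": -0.002, "tz": -0.002, "rx": 0, "ry": 0, "rz": 0}
    - {"tx": 0.038, "ty": -0.002, "tz": -0.002, "rx": 0, "ry": 0, "rz": 0}

```text
time_s: 2.1
position: [0.5479, -0.3195, 0.1742]
ee_rot: [0.097, -0.699, 0.095, 0.702]
ft_force: [-1.4, -0.5, -0.1]
gripper_width: 0.0848
```

Call:
servo_tool:
  motion:
    - {"tx": 0, "ty": 0, "tz": 0, "rx": 0, "ry": 0, "rz": 0}
    - {"tx": 0, "ty": 0, "tz": 0, "rx": 0, "ry": 0, "rz": 0}
    - {"tx": 0, "ty": 0, "tz": 0, "rx": 0, "ry": 0, "rz": 0}
    - {"tx": 0, "ty": 0, "tz": 0, "rx": 0, "ry": 0, "rz": 0}
    - {"tx": 0, "ty": 0, "tz": 0, "rx": 0, "ry": 0, "rz": 0}
    - {"tx": 0, "ty": 0, "tz": 0, "rx": 0, "ry": 0, "rz": 0}
  hand: 0

```text
time_s: 2.6
position: [0.5499, -0.3204, 0.1779]
ee_rot: [-0.096, 0.701, -0.096, -0.7]
ft_force: [0.1, -0.3, 3.8]
gripper_width: 0.0565
```

```bash
python3 plan.py .548 -.320 .10 74.4
```

```text
t 2.6 grasp [ 0.5501 -0.3206  0.0232] jaw -105.6 j6-> 75 w 0.0565 F [ 0.1 -0.3  3.8]
tx -0.0768 ty 0.0002 tz 0.0018  rx 0.000 ry -0.002 rz -0.001  |t| 0.077
```

Call:
servo_tool:
  motion:
    - {"tx": -0.01, "ty": 0, "tz": 0, "rx": 0, "ry": 0, "rz": 0}
    - {"tx": -0.03, "ty": 0, "tz": 0, "rx": 0, "ry": 0, "rz": 0}
    - {"tx": -0.06, "ty": 0, "tz": 0, "rx": 0, "ry": 0, "rz": 0}
    - {"tx": -0.09, "ty": 0, "tz": 0, "rx": 0, "ry": 0, "rz": 0}
    - {"tx": -0.12, "ty": 0, "tz": 0, "rx": 0, "ry": 0, "rz": 0}
    - {"tx": -0.12, "ty": 0, "tz": 0, "rx": 0, "ry": 0, "rz": 0}

```text
time_s: 3.1
position: [0.5516, -0.3216, 0.3054]
ee_rot: [-0.094, 0.705, -0.098, -0.696]
ft_force: [1.6, -1.2, 1.9]
gripper_width: 0.0564
```

```bash
python3 plan.py .461 .132 .10 93.5
python3 - <<'E'
from h import *
c=grab('scene'); u,v=map(int,proj(c,(.548,-.32,.15)));save(c,'scene_m2.png',(max(0,u-80),max(0,v-80),u+80,v+80),3.5)
E
```

```text
t 3.1 grasp [ 0.5532 -0.3228  0.1507] jaw -105.6 j6-> 102 w 0.0564 F [ 1.6 -1.2  1.9]
tx 0.0462 ty -0.4128 tz 0.2098  rx -0.333 ry -0.011 rz -0.007  |t| 0.465
```

View pics/scene_m2.png

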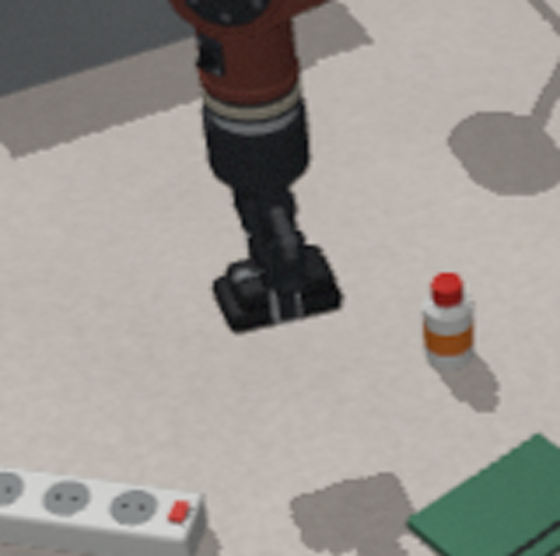

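The mouse is held level at crop (280,290). Moving it to the pad.

Call:
servo_tool:
  motion:
    - {"tx": 0.01, "ty": -0.03, "tz": 0.015, "rx": -0.05, "ry": 0, "rz": 0}
    - {"tx": 0.02, "ty": -0.065, "tz": 0.033, "rx": -0.1, "ry": -0.01, "rz": -0.007}
    - {"tx": 0.02, "ty": -0.1, "tz": 0.05, "rx": -0.15, "ry": -0.01, "rz": -0.007}
    - {"tx": 0.02, "ty": -0.135, "tz": 0.068, "rx": -0.2, "ry": -0.01, "rz": -0.007}
    - {"tx": 0.02, "ty": -0.17, "tz": 0.086, "rx": -0.25, "ry": -0.01, "rz": -0.007}
    - {"tx": 0.02, "ty": -0.205, "tz": 0.104, "rx": -0.3, "ry": -0.01, "rz": -0.007}
    - {"tx": 0.02, "ty": -0.24, "tz": 0.122, "rx": -0.333, "ry": -0.01, "rz": -0.007}
    - {"tx": 0.03, "ty": -0.275, "tz": 0.14, "rx": -0.333, "ry": -0.01, "rz": -0.007}
    - {"tx": 0.03, "ty": -0.31, "tz": 0.158, "rx": -0.333, "ry": -0.01, "rz": -0.007}
    - {"tx": 0.03, "ty": -0.345, "tz": 0.175, "rx": -0.333, "ry": -0.01, "rz": -0.007}

```text
time_s: 3.98
position: [0.4711, 0.061, 0.265]
ee_rot: [-0.018, -0.702, -0.024, 0.712]
ft_force: [0.7, -0.3, -0.9]
gripper_width: 0.0562
```

```bash
python3 plan.py .461 .132 .06 93.5
```

```text
t 3.9833 grasp [0.469  0.0622 0.1103] jaw -86.5 j6-> 102 w 0.0562 F [ 0.7 -0.3 -0.9]
tx 0.0510 ty -0.0711 tz 0.0051  rx -0.001 ry 0.013 rz 0.009  |t| 0.088
```

Call:
servo_tool:
  motion:
    - {"tx": 0.015, "ty": -0.035, "tz": 0.003, "rx": 0, "ry": 0.01, "rz": 0.007}
    - {"tx": 0.03, "ty": -0.071, "tz": 0.005, "rx": 0, "ry": 0.01, "rz": 0.007}
    - {"tx": 0.05, "ty": -0.071, "tz": 0.005, "rx": 0, "ry": 0.01, "rz": 0.007}
    - {"tx": 0.05, "ty": -0.071, "tz": 0.005, "rx": 0, "ry": 0.01, "rz": 0.007}
    - {"tx": 0.05, "ty": -0.071, "tz": 0.005, "rx": 0, "ry": 0.01, "rz": 0.007}
    - {"tx": 0.05, "ty": -0.071, "tz": 0.005, "rx": 0, "ry": 0.01, "rz": 0.007}

```text
time_s: 4.48
position: [0.4637, 0.1295, 0.2175]
ee_rot: [0.021, 0.707, 0.022, -0.707]
ft_force: [0.3, -0.4, -0.7]
gripper_width: 0.0562
```

```bash
python3 plan.py .461 .132 .027 93.5;python3 - <<'E'
from h import *
c=grab('top'); u,v=map(int,proj(c,(.461,.132,.05)));print(u,v);save(c,'top_m3.png',(max(0,u-80),max(0,v-80),u+80,v+80),3.5)
E
```

```text
t 4.4833 grasp [0.4637 0.1297 0.0628] jaw -86.6 j6-> 102 w 0.0562 F [ 0.3 -0.4 -0.7]
tx 0.0358 ty -0.0026 tz 0.0025  rx -0.001 ry -0.000 rz 0.001  |t| 0.036
237 216
```

View pics/top_m3.png

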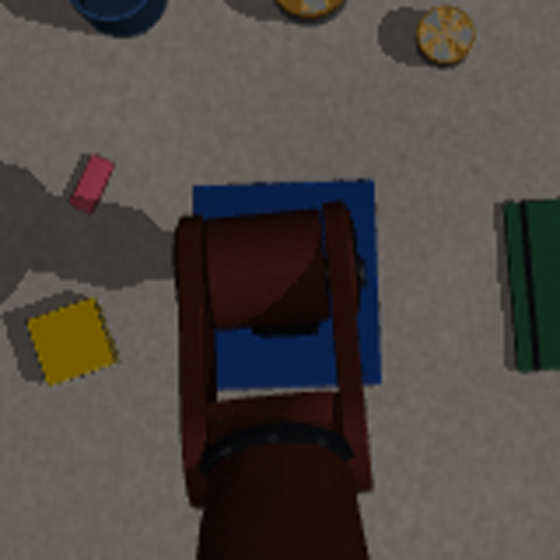

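Call:
servo_tool:
  motion:
    - {"tx": 0.01, "ty": -0.002, "tz": 0.0025, "rx": 0, "ry": 0, "rz": 0}
    - {"tx": 0.02, "ty": -0.002, "tz": 0.0025, "rx": 0, "ry": 0, "rz": 0}
    - {"tx": 0.028, "ty": -0.002, "tz": 0.0025, "rx": 0, "ry": 0, "rz": 0}
    - {"tx": 0.032, "ty": -0.002, "tz": 0.0025, "rx": 0, "ry": 0, "rz": 0}
    - {"tx": 0.036, "ty": -0.002, "tz": 0.0025, "rx": 0, "ry": 0, "rz": 0}
    - {"tx": 0.036, "ty": -0.002, "tz": 0.0025, "rx": 0, "ry": 0, "rz": 0}

```text
time_s: 5.03
position: [0.4613, 0.1319, 0.1812]
ee_rot: [0.021, 0.707, 0.022, -0.707]
ft_force: [0.4, -0.1, -1.6]
gripper_width: 0.0561
```

Call:
servo_tool:
  motion:
    - {"tx": 0, "ty": 0, "tz": 0, "rx": 0, "ry": 0, "rz": 0}
    - {"tx": 0, "ty": 0, "tz": 0, "rx": 0, "ry": 0, "rz": 0}
    - {"tx": 0, "ty": 0, "tz": 0, "rx": 0, "ry": 0, "rz": 0}
    - {"tx": 0, "ty": 0, "tz": 0, "rx": 0, "ry": 0, "rz": 0}
    - {"tx": 0, "ty": 0, "tz": 0, "rx": 0, "ry": 0, "rz": 0}
  hand: 1

```text
time_s: 5.45
position: [0.4613, 0.1321, 0.1818]
ee_rot: [0.021, 0.707, 0.022, -0.706]
ft_force: [-0.1, -0.1, -0.3]
gripper_width: 0.085
```

Call:
servo_tool:
  motion:
    - {"tx": -0.02, "ty": 0, "tz": 0, "rx": 0, "ry": 0, "rz": 0}
    - {"tx": -0.05, "ty": 0, "tz": 0, "rx": 0, "ry": 0, "rz": 0}
    - {"tx": -0.08, "ty": 0, "tz": 0, "rx": 0, "ry": 0, "rz": 0}
    - {"tx": -0.12, "ty": 0, "tz": 0, "rx": 0, "ry": 0, "rz": 0}
    - {"tx": -0.12, "ty": 0, "tz": 0, "rx": 0, "ry": 0, "rz": 0}

```text
time_s: 5.87
position: [0.4646, 0.1324, 0.3098]
ee_rot: [0.02, 0.713, 0.023, -0.701]
ft_force: [2.2, 0.3, 1.1]
gripper_width: 0.0855
```

```bash
python3 plan.py .398 -.309 .13 95;python3 - <<'E'
from h import *
c=grab('scene'); u,v=map(int,proj(c,(.461,.132,.05)));print(u,v);save(c,'scene_m3.png',(max(0,u-80),max(0,v-80),u+80,v+80),3.5)
E
```

```text
t 5.8667 grasp [0.4671 0.133  0.1552] jaw -86.5 j6-> 47 w 0.0855 F [2.2 0.3 1.1]
tx 0.0224 ty 0.4366 tz 0.0937  rx -0.026 ry -0.017 rz 0.002  |t| 0.447
300 190
```

View pics/scene_m3.png

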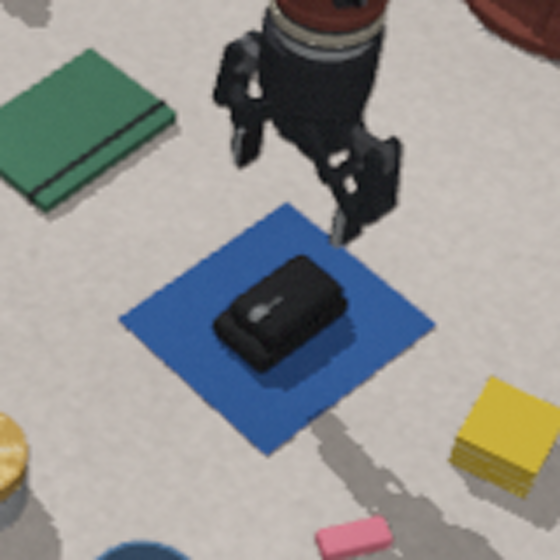

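The mouse sits in the pad's middle, aligned (crop (280,310)). Next is the bottle.

Call:
servo_tool:
  motion:
    - {"tx": 0, "ty": 0.395, "tz": 0.085, "rx": -0.026, "ry": 0, "rz": 0}
    - {"tx": 0, "ty": 0.395, "tz": 0.085, "rx": -0.026, "ry": 0, "rz": 0}
    - {"tx": 0, "ty": 0.395, "tz": 0.085, "rx": -0.026, "ry": 0, "rz": 0}
    - {"tx": 0, "ty": 0.395, "tz": 0.085, "rx": -0.026, "ry": 0, "rz": 0}
    - {"tx": 0, "ty": 0.395, "tz": 0.085, "rx": -0.026, "ry": 0, "rz": 0}
    - {"tx": 0, "ty": 0.395, "tz": 0.085, "rx": -0.026, "ry": 0, "rz": 0}
    - {"tx": 0, "ty": 0.395, "tz": 0.085, "rx": -0.026, "ry": 0, "rz": 0}
    - {"tx": 0, "ty": 0.395, "tz": 0.085, "rx": -0.026, "ry": 0, "rz": 0}
    - {"tx": 0, "ty": 0.395, "tz": 0.085, "rx": -0.026, "ry": 0, "rz": 0}
    - {"tx": 0, "ty": 0.395, "tz": 0.085, "rx": -0.026, "ry": 0, "rz": 0}

```text
time_s: 6.75
position: [0.399, -0.2704, 0.3]
ee_rot: [0.03, 0.707, 0.03, -0.706]
ft_force: [0.2, 0.2, 0.2]
gripper_width: 0.0853
```

```bash
python3 plan.py .398 -.309 .13 95
```

```text
t 6.75 grasp [ 0.399  -0.2701  0.1453] jaw -85.1 j6-> 47 w 0.0853 F [0.2 0.2 0.2]
tx 0.0153 ty 0.0384 tz 0.0043  rx -0.002 ry -0.000 rz 0.001  |t| 0.042
```

Call:
servo_tool:
  motion:
    - {"tx": 0.005, "ty": 0.02, "tz": 0.004, "rx": 0, "ry": 0, "rz": 0}
    - {"tx": 0.015, "ty": 0.038, "tz": 0.004, "rx": 0, "ry": 0, "rz": 0}
    - {"tx": 0.015, "ty": 0.038, "tz": 0.004, "rx": 0, "ry": 0, "rz": 0}
    - {"tx": 0.015, "ty": 0.038, "tz": 0.004, "rx": 0, "ry": 0, "rz": 0}
    - {"tx": 0.015, "ty": 0.038, "tz": 0.004, "rx": 0, "ry": 0, "rz": 0}

```text
time_s: 7.17
position: [0.3992, -0.3048, 0.285]
ee_rot: [-0.029, -0.706, -0.032, 0.707]
ft_force: [0.3, 0.3, 0.4]
gripper_width: 0.085
```

```bash
python3 plan.py .398 -.309 .035 95;python3 - <<'E'
from h import *
c=grab('scene'); u,v=map(int,proj(c,(.398,-.309,.05)));print(u,v);save(c,'scene_b1.png',(max(0,u-80),max(0,v-80),u+80,v+80),3.5)
E
```

```text
t 7.1667 grasp [ 0.3992 -0.3043  0.1303] jaw -85.0 j6-> 47 w 0.085 F [0.3 0.3 0.4]
tx 0.0952 ty 0.0044 tz 0.0016  rx -0.000 ry 0.000 rz 0.004  |t| 0.095
220 87
```

View pics/scene_b1.png

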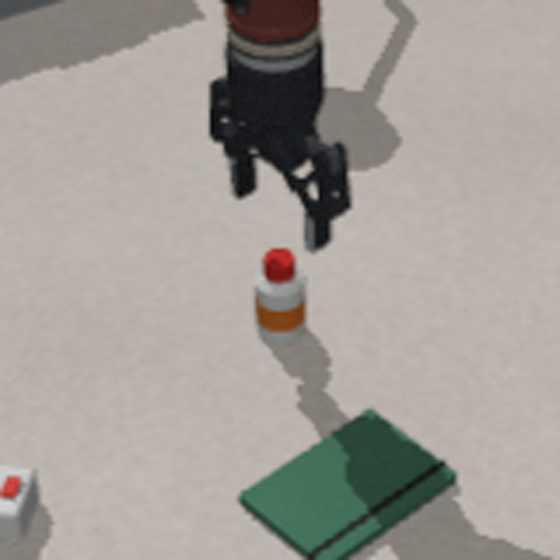

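Jaws are centred above the bottle cap (crop (280,265)). Descending.

Call:
servo_tool:
  motion:
    - {"tx": 0.02, "ty": 0.002, "tz": 0.001, "rx": 0, "ry": 0, "rz": 0}
    - {"tx": 0.045, "ty": 0.002, "tz": 0.001, "rx": 0, "ry": 0, "rz": 0}
    - {"tx": 0.07, "ty": 0.002, "tz": 0.001, "rx": 0, "ry": 0, "rz": 0}
    - {"tx": 0.085, "ty": 0.002, "tz": 0.001, "rx": 0, "ry": 0, "rz": 0}
    - {"tx": 0.095, "ty": 0.002, "tz": 0.001, "rx": 0, "ry": 0, "rz": 0}
    - {"tx": 0.095, "ty": 0.002, "tz": 0.001, "rx": 0, "ry": 0, "rz": 0}
    - {"tx": 0.095, "ty": 0.002, "tz": 0.001, "rx": 0, "ry": 0, "rz": 0}

```text
time_s: 7.8
position: [0.3991, -0.3071, 0.191]
ee_rot: [0.03, 0.707, 0.032, -0.706]
ft_force: [0.0, -0.3, 0.2]
gripper_width: 0.0854
```

```bash
python3 plan.py .398 -.309 .035 95
```

```text
t 7.8 grasp [ 0.3993 -0.3068  0.0363] jaw -85.0 j6-> 47 w 0.0854 F [ 0.  -0.3  0.2]
tx 0.0013 ty 0.0018 tz 0.0013  rx 0.001 ry -0.001 rz 0.002  |t| 0.003
```

Call:
servo_tool:
  motion:
    - {"tx": 0, "ty": 0.002, "tz": 0.001, "rx": 0, "ry": 0, "rz": 0}
    - {"tx": 0, "ty": 0.002, "tz": 0.001, "rx": 0, "ry": 0, "rz": 0}
    - {"tx": 0, "ty": 0.002, "tz": 0.001, "rx": 0, "ry": 0, "rz": 0}
    - {"tx": 0, "ty": 0.002, "tz": 0.001, "rx": 0, "ry": 0, "rz": 0}
  hand: 0.65

```text
time_s: 8.13
position: [0.3984, -0.3102, 0.1919]
ee_rot: [0.031, 0.707, 0.031, -0.705]
ft_force: [0.3, -0.1, -0.0]
gripper_width: 0.0556
```

Call:
servo_tool:
  motion:
    - {"tx": 0, "ty": 0, "tz": 0, "rx": 0, "ry": 0, "rz": 0}
    - {"tx": 0, "ty": 0, "tz": 0, "rx": 0, "ry": 0, "rz": 0}
    - {"tx": 0, "ty": 0, "tz": 0, "rx": 0, "ry": 0, "rz": 0}
    - {"tx": 0, "ty": 0, "tz": 0, "rx": 0, "ry": 0, "rz": 0}
    - {"tx": 0, "ty": 0, "tz": 0, "rx": 0, "ry": 0, "rz": 0}
  hand: 0

```text
time_s: 8.55
position: [0.3985, -0.3104, 0.192]
ee_rot: [0.031, 0.707, 0.031, -0.706]
ft_force: [-0.6, -0.1, 5.8]
gripper_width: 0.043
```

Call:
servo_tool:
  motion:
    - {"tx": -0.01, "ty": 0, "tz": 0, "rx": 0, "ry": 0, "rz": 0}
    - {"tx": -0.03, "ty": 0, "tz": 0, "rx": 0, "ry": 0, "rz": 0}
    - {"tx": -0.05, "ty": 0, "tz": 0, "rx": 0, "ry": 0, "rz": 0}
    - {"tx": -0.07, "ty": 0, "tz": 0, "rx": 0, "ry": 0, "rz": 0}
    - {"tx": -0.08, "ty": 0, "tz": 0, "rx": 0, "ry": 0, "rz": 0}
    - {"tx": -0.08, "ty": 0, "tz": 0, "rx": 0, "ry": 0, "rz": 0}

```text
time_s: 9.05
position: [0.3987, -0.3107, 0.2737]
ee_rot: [0.032, 0.708, 0.03, -0.705]
ft_force: [0.4, -0.1, -1.1]
gripper_width: 0.0424
```

```bash
python3 plan.py .468 -.005 .10 95;python3 - <<'E'
from h import *
c=grab('scene'); u,v=map(int,proj(c,(.398,-.309,.1)));print(u,v);save(c,'scene_b2.png',(max(0,u-80),max(0,v-80),u+80,v+80),3.5)
E
```

```text
t 9.05 grasp [ 0.3995 -0.311   0.119 ] jaw -85.0 j6-> 84 w 0.0424 F [ 0.4 -0.1 -1.1]
tx 0.0186 ty -0.2986 tz -0.0954  rx -0.000 ry -0.005 rz -0.003  |t| 0.314
219 74
```

View pics/scene_b2.png

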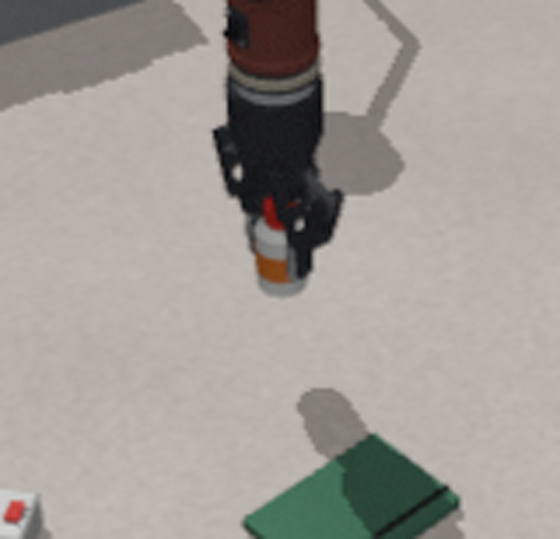

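The bottle is held upright (crop (280,260)). Carrying it to the gap.

Call:
servo_tool:
  motion:
    - {"tx": 0, "ty": -0.025, "tz": -0.008, "rx": 0, "ry": 0, "rz": 0}
    - {"tx": 0, "ty": -0.06, "tz": -0.019, "rx": 0, "ry": 0, "rz": 0}
    - {"tx": 0, "ty": -0.095, "tz": -0.03, "rx": 0, "ry": 0, "rz": 0}
    - {"tx": 0, "ty": -0.13, "tz": -0.042, "rx": 0, "ry": 0, "rz": 0}
    - {"tx": 0, "ty": -0.165, "tz": -0.053, "rx": 0, "ry": 0, "rz": 0}
    - {"tx": 0, "ty": -0.2, "tz": -0.064, "rx": 0, "ry": 0, "rz": 0}
    - {"tx": 0, "ty": -0.235, "tz": -0.075, "rx": 0, "ry": 0, "rz": 0}
    - {"tx": 0.005, "ty": -0.27, "tz": -0.086, "rx": 0, "ry": 0, "rz": 0}
    - {"tx": 0.01, "ty": -0.299, "tz": -0.095, "rx": 0, "ry": 0, "rz": 0}
    - {"tx": 0.015, "ty": -0.299, "tz": -0.095, "rx": 0, "ry": 0, "rz": 0}

```text
time_s: 9.93
position: [0.4661, 0.0005, 0.2547]
ee_rot: [-0.031, -0.706, -0.034, 0.707]
ft_force: [-0.5, -0.1, -1.1]
gripper_width: 0.0428
```

Call:
servo_tool:
  motion:
    - {"tx": 0.005, "ty": 0, "tz": 0, "rx": 0, "ry": 0, "rz": 0}
    - {"tx": 0.01, "ty": 0, "tz": 0, "rx": 0, "ry": 0, "rz": 0}
    - {"tx": 0.01, "ty": 0, "tz": 0, "rx": 0, "ry": 0, "rz": 0}

```text
time_s: 10.18
position: [0.4655, -0.0044, 0.2444]
ee_rot: [-0.03, -0.705, -0.031, 0.707]
ft_force: [0.1, -0.9, -0.7]
gripper_width: 0.0429
```

```bash
python3 plan.py .468 -.005 .038 95
```

```text
t 10.1833 grasp [ 0.465  -0.0041  0.0897] jaw -85.1 j6-> 84 w 0.0429 F [ 0.1 -0.9 -0.7]
tx 0.0517 ty 0.0009 tz -0.0026  rx -0.002 ry 0.003 rz 0.002  |t| 0.052
```

Call:
servo_tool:
  motion:
    - {"tx": 0.015, "ty": 0, "tz": 0, "rx": 0, "ry": 0, "rz": 0}
    - {"tx": 0.03, "ty": 0, "tz": 0, "rx": 0, "ry": 0, "rz": 0}
    - {"tx": 0.04, "ty": 0, "tz": 0, "rx": 0, "ry": 0, "rz": 0}
    - {"tx": 0.047, "ty": 0, "tz": 0, "rx": 0, "ry": 0, "rz": 0}
    - {"tx": 0.051, "ty": 0, "tz": 0, "rx": 0, "ry": 0, "rz": 0}
    - {"tx": 0.051, "ty": 0, "tz": 0, "rx": 0, "ry": 0, "rz": 0}
    - {"tx": 0.051, "ty": 0, "tz": 0, "rx": 0, "ry": 0, "rz": 0}

```text
time_s: 10.77
position: [0.4669, -0.004, 0.1956]
ee_rot: [0.03, 0.707, 0.031, -0.706]
ft_force: [0.2, -0.2, -0.7]
gripper_width: 0.0425
```

```bash
python3 plan.py .468 -.005 .0375 95
```

```text
t 10.7667 grasp [ 0.4671 -0.0037  0.0409] jaw -85.1 j6-> 84 w 0.0425 F [ 0.2 -0.2 -0.7]
tx 0.0034 ty 0.0011 tz -0.0010  rx -0.001 ry -0.001 rz 0.001  |t| 0.004
```

Lower the last 3.5 mm, then open partially (room between notebook and pad), then lift.

Call:
servo_tool:
  motion:
    - {"tx": 0.002, "ty": 0, "tz": 0, "rx": 0, "ry": 0, "rz": 0}
    - {"tx": 0.0035, "ty": 0, "tz": 0, "rx": 0, "ry": 0, "rz": 0}
    - {"tx": 0.0035, "ty": 0, "tz": 0, "rx": 0, "ry": 0, "rz": 0}
    - {"tx": 0.0035, "ty": 0, "tz": 0, "rx": 0, "ry": 0, "rz": 0}

```text
time_s: 11.1
position: [0.4669, -0.0036, 0.1922]
ee_rot: [0.03, 0.707, 0.031, -0.706]
ft_force: [0.5, -0.2, -0.7]
gripper_width: 0.0425
```

Call:
servo_tool:
  motion:
    - {"tx": 0, "ty": 0, "tz": 0, "rx": 0, "ry": 0, "rz": 0}
    - {"tx": 0, "ty": 0, "tz": 0, "rx": 0, "ry": 0, "rz": 0}
    - {"tx": 0, "ty": 0, "tz": 0, "rx": 0, "ry": 0, "rz": 0}
    - {"tx": 0, "ty": 0, "tz": 0, "rx": 0, "ry": 0, "rz": 0}
    - {"tx": 0, "ty": 0, "tz": 0, "rx": 0, "ry": 0, "rz": 0}
  hand: 0.8

```text
time_s: 11.52
position: [0.4669, -0.0037, 0.1921]
ee_rot: [0.03, 0.707, 0.031, -0.706]
ft_force: [0.2, 0.3, 0.0]
gripper_width: 0.0686
```

Call:
servo_tool:
  motion:
    - {"tx": -0.015, "ty": 0, "tz": 0, "rx": 0, "ry": 0, "rz": 0}
    - {"tx": -0.035, "ty": 0, "tz": 0, "rx": 0, "ry": 0, "rz": 0}
    - {"tx": -0.06, "ty": 0, "tz": 0, "rx": 0, "ry": 0, "rz": 0}
    - {"tx": -0.09, "ty": 0, "tz": 0, "rx": 0, "ry": 0, "rz": 0}
    - {"tx": -0.12, "ty": 0, "tz": 0, "rx": 0, "ry": 0, "rz": 0}

```text
time_s: 11.93
position: [0.4661, -0.0038, 0.3126]
ee_rot: [-0.03, -0.706, -0.031, 0.707]
ft_force: [1.2, -0.2, -0.3]
gripper_width: 0.0682
```

```bash
python3 plan.py .680 0 .15 95;python3 - <<'E'
from h import *
c=grab('scene'); u,v=map(int,proj(c,(.468,-.005,.05)));print(u,v);save(c,'scene_b3.png',(max(0,u-80),max(0,v-80),u+80,v+80),3.5)
E
```

```text
t 11.9333 grasp [ 0.466  -0.0035  0.1579] jaw -85.0 j6-> 85 w 0.0682 F [ 1.2 -0.2 -0.3]
tx 0.0079 ty 0.0148 tz -0.2135  rx -0.000 ry 0.000 rz 0.002  |t| 0.214
265 159
```

View pics/scene_b3.png

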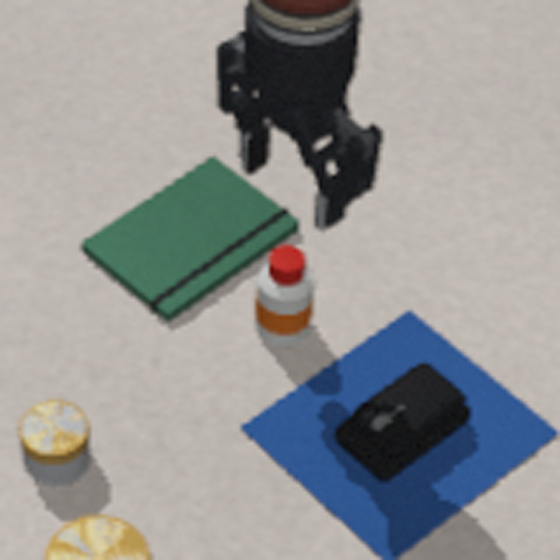

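The bottle stands in the gap (crop (285,290)), clear of both. Next is the tin.

Call:
servo_tool:
  motion:
    - {"tx": 0.01, "ty": 0.015, "tz": -0.213, "rx": 0, "ry": 0, "rz": 0}
    - {"tx": 0.01, "ty": 0.015, "tz": -0.213, "rx": 0, "ry": 0, "rz": 0}
    - {"tx": 0.01, "ty": 0.015, "tz": -0.213, "rx": 0, "ry": 0, "rz": 0}
    - {"tx": 0.01, "ty": 0.015, "tz": -0.213, "rx": 0, "ry": 0, "rz": 0}
    - {"tx": 0.02, "ty": 0.015, "tz": -0.213, "rx": 0, "ry": 0, "rz": 0}
    - {"tx": 0.06, "ty": 0.015, "tz": -0.213, "rx": 0, "ry": 0, "rz": 0}
    - {"tx": 0.08, "ty": 0.015, "tz": -0.213, "rx": 0, "ry": 0, "rz": 0}
    - {"tx": 0.08, "ty": 0.015, "tz": -0.213, "rx": 0, "ry": 0, "rz": 0}
    - {"tx": 0.08, "ty": 0.015, "tz": -0.213, "rx": 0, "ry": 0, "rz": 0}
  hand: 1

```text
time_s: 12.73
position: [0.679, -0.0001, 0.2295]
ee_rot: [-0.03, -0.705, -0.032, 0.708]
ft_force: [0.3, 0.6, 1.0]
gripper_width: 0.0851
```

```bash
python3 plan.py .680 0 .024 95
```

```text
t 12.7333 grasp [6.783e-01 3.000e-04 7.480e-02] jaw -85.0 j6-> 85 w 0.0851 F [0.3 0.6 1. ]
tx 0.0508 ty 0.0002 tz -0.0012  rx -0.000 ry 0.004 rz 0.003  |t| 0.051
```

Call:
servo_tool:
  motion:
    - {"tx": 0.02, "ty": 0, "tz": -0.001, "rx": 0, "ry": 0, "rz": 0}
    - {"tx": 0.035, "ty": 0, "tz": -0.001, "rx": 0, "ry": 0, "rz": 0}
    - {"tx": 0.045, "ty": 0, "tz": -0.001, "rx": 0, "ry": 0, "rz": 0}
    - {"tx": 0.05, "ty": 0, "tz": -0.001, "rx": 0, "ry": 0, "rz": 0}
    - {"tx": 0.05, "ty": 0, "tz": -0.001, "rx": 0, "ry": 0, "rz": 0}

```text
time_s: 13.15
position: [0.6804, 0.0, 0.1811]
ee_rot: [-0.03, -0.706, -0.031, 0.707]
ft_force: [-0.7, -0.3, 0.2]
gripper_width: 0.0855
```

Call:
servo_tool:
  motion:
    - {"tx": 0, "ty": 0, "tz": 0, "rx": 0, "ry": 0, "rz": 0}
    - {"tx": 0, "ty": 0, "tz": 0, "rx": 0, "ry": 0, "rz": 0}
    - {"tx": 0, "ty": 0, "tz": 0, "rx": 0, "ry": 0, "rz": 0}
    - {"tx": 0, "ty": 0, "tz": 0, "rx": 0, "ry": 0, "rz": 0}
    - {"tx": 0, "ty": 0, "tz": 0, "rx": 0, "ry": 0, "rz": 0}
    - {"tx": 0, "ty": 0, "tz": 0, "rx": 0, "ry": 0, "rz": 0}
  hand: 0

```text
time_s: 13.65
position: [0.6823, -0.0002, 0.184]
ee_rot: [0.03, 0.708, 0.031, -0.705]
ft_force: [0.2, 0.2, 5.4]
gripper_width: 0.0485
```

Call:
servo_tool:
  motion:
    - {"tx": -0.01, "ty": 0, "tz": 0, "rx": 0, "ry": 0, "rz": 0}
    - {"tx": -0.03, "ty": 0, "tz": 0, "rx": 0, "ry": 0, "rz": 0}
    - {"tx": -0.05, "ty": 0, "tz": 0, "rx": 0, "ry": 0, "rz": 0}
    - {"tx": -0.05, "ty": 0, "tz": 0, "rx": 0, "ry": 0, "rz": 0}
    - {"tx": -0.05, "ty": 0, "tz": 0, "rx": 0, "ry": 0, "rz": 0}

```text
time_s: 14.07
position: [0.6817, -0.0001, 0.2337]
ee_rot: [0.03, 0.708, 0.031, -0.705]
ft_force: [0.0, -0.3, -1.1]
gripper_width: 0.0484
```

```bash
python3 plan.py .589 -.1025 .07 95;python3 - <<'E'
from h import *
c=grab('scene'); u,v=map(int,proj(c,(.68,0,.05)));print(u,v);save(c,'scene_t1.png',(max(0,u-80),max(0,v-80),u+80,v+80),3.5)
E
```

```text
t 14.0667 grasp [6.823e-01 1.000e-04 7.900e-02] jaw -85.0 j6-> 75 w 0.0484 F [ 0.  -0.3 -1.1]
tx 0.0084 ty 0.0940 tz 0.1013  rx -0.000 ry -0.004 rz 0.001  |t| 0.138
200 198
```

View pics/scene_t1.png

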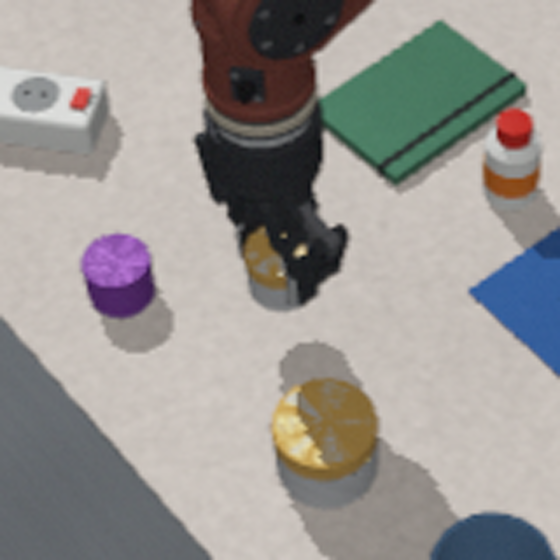

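The tin is held (crop (275,270)). Moving it behind the notebook.

Call:
servo_tool:
  motion:
    - {"tx": 0, "ty": 0.025, "tz": 0.026, "rx": 0, "ry": 0, "rz": 0}
    - {"tx": 0, "ty": 0.05, "tz": 0.053, "rx": 0, "ry": 0, "rz": 0}
    - {"tx": 0, "ty": 0.075, "tz": 0.08, "rx": 0, "ry": 0, "rz": 0}
    - {"tx": 0, "ty": 0.094, "tz": 0.101, "rx": 0, "ry": 0, "rz": 0}
    - {"tx": 0.01, "ty": 0.094, "tz": 0.101, "rx": 0, "ry": 0, "rz": 0}
    - {"tx": 0.02, "ty": 0.094, "tz": 0.101, "rx": 0, "ry": 0, "rz": 0}
    - {"tx": 0.02, "ty": 0.094, "tz": 0.101, "rx": 0, "ry": 0, "rz": 0}

```text
time_s: 14.7
position: [0.587, -0.1019, 0.2081]
ee_rot: [-0.029, -0.705, -0.032, 0.708]
ft_force: [-1.0, 0.4, -2.0]
gripper_width: 0.0487
```

```bash
python3 plan.py .589 -.1025 .030 95
```

```text
t 14.7 grasp [ 0.5862 -0.1013  0.0534] jaw -85.1 j6-> 75 w 0.0487 F [-1.   0.4 -2. ]
tx 0.0234 ty 0.0009 tz -0.0020  rx -0.001 ry 0.005 rz 0.004  |t| 0.024
```

Call:
servo_tool:
  motion:
    - {"tx": 0.01, "ty": 0, "tz": 0, "rx": 0, "ry": 0, "rz": 0}
    - {"tx": 0.018, "ty": 0, "tz": 0, "rx": 0, "ry": 0, "rz": 0}
    - {"tx": 0.022, "ty": 0, "tz": 0, "rx": 0, "ry": 0, "rz": 0}
    - {"tx": 0.024, "ty": 0, "tz": 0, "rx": 0, "ry": 0, "rz": 0}
    - {"tx": 0.024, "ty": 0, "tz": 0, "rx": 0, "ry": 0, "rz": 0}
    - {"tx": 0.024, "ty": 0, "tz": 0, "rx": 0, "ry": 0, "rz": 0}

```text
time_s: 15.2
position: [0.5891, -0.1022, 0.1879]
ee_rot: [0.03, 0.707, 0.031, -0.706]
ft_force: [-0.1, -0.7, -0.5]
gripper_width: 0.0484
```

Call:
servo_tool:
  motion:
    - {"tx": 0, "ty": 0, "tz": 0, "rx": 0, "ry": 0, "rz": 0}
    - {"tx": 0, "ty": 0, "tz": 0, "rx": 0, "ry": 0, "rz": 0}
    - {"tx": 0, "ty": 0, "tz": 0, "rx": 0, "ry": 0, "rz": 0}
    - {"tx": 0, "ty": 0, "tz": 0, "rx": 0, "ry": 0, "rz": 0}
    - {"tx": 0, "ty": 0, "tz": 0, "rx": 0, "ry": 0, "rz": 0}
  hand: 1

```text
time_s: 15.62
position: [0.5889, -0.1026, 0.1884]
ee_rot: [0.03, 0.707, 0.031, -0.706]
ft_force: [-0.7, 0.2, 0.1]
gripper_width: 0.0855
```

Call:
servo_tool:
  motion:
    - {"tx": -0.02, "ty": 0, "tz": 0, "rx": 0, "ry": 0, "rz": 0}
    - {"tx": -0.05, "ty": 0, "tz": 0, "rx": 0, "ry": 0, "rz": 0}
    - {"tx": -0.08, "ty": 0, "tz": 0, "rx": 0, "ry": 0, "rz": 0}
    - {"tx": -0.12, "ty": 0, "tz": 0, "rx": 0, "ry": 0, "rz": 0}
    - {"tx": -0.14, "ty": 0, "tz": 0, "rx": 0, "ry": 0, "rz": 0}

```text
time_s: 16.03
position: [0.5898, -0.103, 0.333]
ee_rot: [0.031, 0.709, 0.03, -0.704]
ft_force: [2.5, -0.2, 0.6]
gripper_width: 0.086
```

```bash
python3 plan.py .4065 .314 .15 110.6
```

```text
t 16.0333 grasp [ 0.591  -0.1031  0.1784] jaw -85.0 j6-> 107 w 0.086 F [ 2.5 -0.2  0.6]
tx 0.0268 ty -0.4314 tz 0.1467  rx -0.273 ry -0.007 rz -0.002  |t| 0.456
```

Call:
servo_tool:
  motion:
    - {"tx": 0.01, "ty": -0.39, "tz": 0.132, "rx": -0.273, "ry": 0, "rz": 0}
    - {"tx": 0.01, "ty": -0.39, "tz": 0.132, "rx": -0.273, "ry": 0, "rz": 0}
    - {"tx": 0.01, "ty": -0.39, "tz": 0.132, "rx": -0.273, "ry": 0, "rz": 0}
    - {"tx": 0.01, "ty": -0.39, "tz": 0.132, "rx": -0.273, "ry": 0, "rz": 0}
    - {"tx": 0.01, "ty": -0.39, "tz": 0.132, "rx": -0.273, "ry": 0, "rz": 0}
    - {"tx": 0.01, "ty": -0.39, "tz": 0.132, "rx": -0.273, "ry": 0, "rz": 0}
    - {"tx": 0.01, "ty": -0.39, "tz": 0.132, "rx": -0.273, "ry": 0, "rz": 0}
    - {"tx": 0.01, "ty": -0.39, "tz": 0.132, "rx": -0.273, "ry": 0, "rz": 0}
    - {"tx": 0.01, "ty": -0.39, "tz": 0.132, "rx": -0.273, "ry": 0, "rz": 0}
    - {"tx": 0.01, "ty": -0.39, "tz": 0.132, "rx": -0.273, "ry": 0, "rz": 0}

```text
time_s: 16.87
position: [0.4218, 0.2763, 0.3187]
ee_rot: [0.126, 0.696, 0.127, -0.695]
ft_force: [1.0, 1.0, -0.2]
gripper_width: 0.0857
```

```bash
python3 plan.py .4065 .314 .075 110.6
python3 - <<'E'
from h import *
import ref
for n in('top','scene'):
    c=grab(n);save(c,n+'_q.png',s=1.5);P=pts(c)
    q=ref.face(c,P,.589,-.1025,.04,.04)
    print(n,len(q),q.mean(0).round(4) if len(q) else '')
E
```

```text
t 16.8667 grasp [0.4221 0.2767 0.164 ] jaw -69.4 j6-> 107 w 0.0857 F [ 1.   1.  -0.2]
tx 0.0891 ty -0.0405 tz 0.0013  rx 0.001 ry -0.003 rz 0.002  |t| 0.098
top 211 [ 0.5866 -0.0995  0.0398]
scene 223 [ 0.5879 -0.0985  0.0387]
```

View pics/scene_q.png

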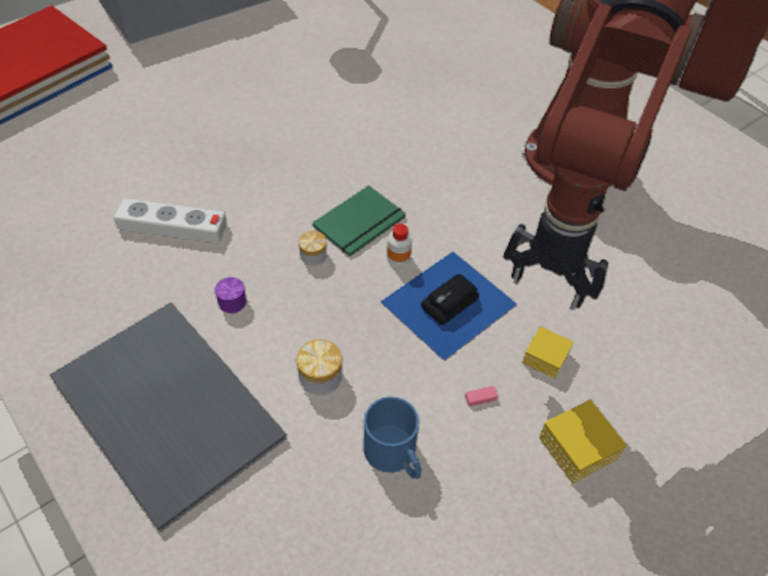

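The tin stands behind the notebook at scene px (313,247). In the notebook frame it is about (117, 3) mm, which is good. Next is the block.

Call:
servo_tool:
  motion:
    - {"tx": 0.02, "ty": -0.03, "tz": 0.001, "rx": 0, "ry": 0, "rz": 0}
    - {"tx": 0.04, "ty": -0.041, "tz": 0.001, "rx": 0, "ry": 0, "rz": 0}
    - {"tx": 0.07, "ty": -0.041, "tz": 0.001, "rx": 0, "ry": 0, "rz": 0}
    - {"tx": 0.09, "ty": -0.041, "tz": 0.001, "rx": 0, "ry": 0, "rz": 0}
    - {"tx": 0.09, "ty": -0.041, "tz": 0.001, "rx": 0, "ry": 0, "rz": 0}
    - {"tx": 0.09, "ty": -0.041, "tz": 0.001, "rx": 0, "ry": 0, "rz": 0}
    - {"tx": 0.09, "ty": -0.041, "tz": 0.001, "rx": 0, "ry": 0, "rz": 0}

```text
time_s: 17.55
position: [0.4091, 0.3124, 0.2296]
ee_rot: [0.126, 0.697, 0.127, -0.695]
ft_force: [0.3, -0.2, 0.0]
gripper_width: 0.0855
```

```bash
python3 plan.py .4065 .314 .027 110.6
```

```text
t 17.55 grasp [0.4095 0.3128 0.0749] jaw -69.4 j6-> 107 w 0.0855 F [ 0.3 -0.2  0. ]
tx 0.0479 ty -0.0023 tz 0.0020  rx -0.001 ry -0.004 rz 0.001  |t| 0.048
```

Call:
servo_tool:
  motion:
    - {"tx": 0.015, "ty": -0.002, "tz": 0.002, "rx": 0, "ry": -0.003, "rz": 0}
    - {"tx": 0.03, "ty": -0.002, "tz": 0.002, "rx": 0, "ry": -0.003, "rz": 0}
    - {"tx": 0.042, "ty": -0.002, "tz": 0.002, "rx": 0, "ry": -0.003, "rz": 0}
    - {"tx": 0.048, "ty": -0.002, "tz": 0.002, "rx": 0, "ry": -0.003, "rz": 0}
    - {"tx": 0.048, "ty": -0.002, "tz": 0.002, "rx": 0, "ry": -0.003, "rz": 0}
    - {"tx": 0.048, "ty": -0.002, "tz": 0.002, "rx": 0, "ry": -0.003, "rz": 0}

```text
time_s: 18.05
position: [0.406, 0.3139, 0.1809]
ee_rot: [-0.126, -0.695, -0.127, 0.696]
ft_force: [-1.0, -0.5, 0.3]
gripper_width: 0.0854
```

Call:
servo_tool:
  motion:
    - {"tx": 0, "ty": 0, "tz": 0, "rx": 0, "ry": 0, "rz": 0}
    - {"tx": 0, "ty": 0, "tz": 0, "rx": 0, "ry": 0, "rz": 0}
    - {"tx": 0, "ty": 0, "tz": 0, "rx": 0, "ry": 0, "rz": 0}
    - {"tx": 0, "ty": 0, "tz": 0, "rx": 0, "ry": 0, "rz": 0}
    - {"tx": 0, "ty": 0, "tz": 0, "rx": 0, "ry": 0, "rz": 0}
    - {"tx": 0, "ty": 0, "tz": 0, "rx": 0, "ry": 0, "rz": 0}
  hand: 0

```text
time_s: 18.55
position: [0.4064, 0.3144, 0.1817]
ee_rot: [0.126, 0.696, 0.127, -0.695]
ft_force: [0.3, 0.2, 4.9]
gripper_width: 0.0592
```

```bash
python3 plan.py .4065 .314 .12 110.6
```

```text
t 18.55 grasp [0.4066 0.3146 0.027 ] jaw -69.4 j6-> 107 w 0.0592 F [0.3 0.2 4.9]
tx -0.0930 ty 0.0002 tz -0.0001  rx 0.000 ry -0.001 rz 0.001  |t| 0.093
```

Call:
servo_tool:
  motion:
    - {"tx": -0.01, "ty": 0, "tz": 0, "rx": 0, "ry": 0, "rz": 0}
    - {"tx": -0.03, "ty": 0, "tz": 0, "rx": 0, "ry": 0, "rz": 0}
    - {"tx": -0.06, "ty": 0, "tz": 0, "rx": 0, "ry": 0, "rz": 0}
    - {"tx": -0.09, "ty": 0, "tz": 0, "rx": 0, "ry": 0, "rz": 0}
    - {"tx": -0.12, "ty": 0, "tz": 0, "rx": 0, "ry": 0, "rz": 0}
    - {"tx": -0.13, "ty": 0, "tz": 0, "rx": 0, "ry": 0, "rz": 0}
    - {"tx": -0.13, "ty": 0, "tz": 0, "rx": 0, "ry": 0, "rz": 0}

```text
time_s: 19.13
position: [0.4068, 0.3145, 0.3139]
ee_rot: [0.125, 0.698, 0.128, -0.694]
ft_force: [0.3, 0.7, -0.8]
gripper_width: 0.0591
```

```bash
python3 plan.py .471 -.115 .15 96.1
python3 - <<'E'
from h import *
c=grab('scene'); u,v=map(int,proj(c,(.41,.31,.13)));print(u,v);save(c,'scene_k1.png',(max(0,u-80),max(0,v-80),u+80,v+80),3.5)
E
```

```text
t 19.1333 grasp [0.4075 0.3151 0.1592] jaw -69.4 j6-> 70 w 0.0591 F [ 0.3  0.7 -0.8]
tx 0.0077 ty 0.4246 tz 0.0912  rx 0.253 ry -0.006 rz 0.003  |t| 0.434
372 207
```

View pics/scene_k1.png

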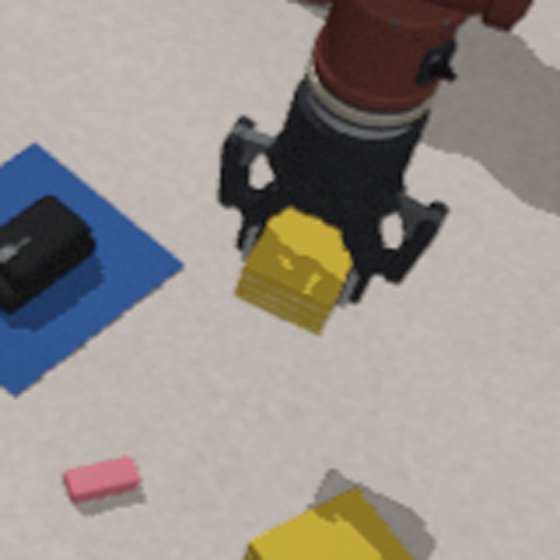

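The block is held level (crop (295,270)). Carrying it to the notebook, above the bottle (80 mm).

Call:
servo_tool:
  motion:
    - {"tx": 0, "ty": 0.025, "tz": 0.005, "rx": 0.03, "ry": 0, "rz": 0}
    - {"tx": 0, "ty": 0.06, "tz": 0.013, "rx": 0.06, "ry": 0, "rz": 0}
    - {"tx": 0, "ty": 0.1, "tz": 0.021, "rx": 0.09, "ry": 0, "rz": 0}
    - {"tx": 0, "ty": 0.14, "tz": 0.03, "rx": 0.12, "ry": 0, "rz": 0}
    - {"tx": 0, "ty": 0.18, "tz": 0.039, "rx": 0.15, "ry": 0, "rz": 0}
    - {"tx": 0, "ty": 0.22, "tz": 0.047, "rx": 0.18, "ry": 0, "rz": 0}
    - {"tx": 0, "ty": 0.26, "tz": 0.056, "rx": 0.21, "ry": 0, "rz": 0}
    - {"tx": 0, "ty": 0.3, "tz": 0.064, "rx": 0.24, "ry": 0, "rz": 0}
    - {"tx": 0, "ty": 0.34, "tz": 0.073, "rx": 0.253, "ry": 0, "rz": 0}
    - {"tx": 0, "ty": 0.375, "tz": 0.08, "rx": 0.253, "ry": 0, "rz": 0}

```text
time_s: 20.02
position: [0.4613, -0.0674, 0.3071]
ee_rot: [-0.036, -0.704, -0.038, 0.708]
ft_force: [-0.3, 0.8, -1.0]
gripper_width: 0.0587
```

Call:
servo_tool:
  motion:
    - {"tx": 0, "ty": 0.03, "tz": 0, "rx": 0, "ry": 0, "rz": 0}
    - {"tx": 0, "ty": 0.048, "tz": 0, "rx": 0, "ry": 0, "rz": 0}
    - {"tx": 0, "ty": 0.048, "tz": 0, "rx": 0, "ry": 0, "rz": 0}
    - {"tx": 0, "ty": 0.048, "tz": 0, "rx": 0, "ry": 0, "rz": 0}

```text
time_s: 20.35
position: [0.4669, -0.1135, 0.3073]
ee_rot: [-0.036, -0.704, -0.038, 0.708]
ft_force: [-0.2, 0.1, -1.7]
gripper_width: 0.0588
```

```bash
python3 plan.py .471 -.115 .06 96.1
```

```text
t 20.35 grasp [ 0.4658 -0.113   0.1526] jaw -84.0 j6-> 70 w 0.0588 F [-0.2  0.1 -1.7]
tx 0.0926 ty 0.0023 tz -0.0045  rx -0.002 ry 0.006 rz 0.004  |t| 0.093
```

Call:
servo_tool:
  motion:
    - {"tx": 0.02, "ty": 0.002, "tz": -0.003, "rx": 0, "ry": 0.005, "rz": 0.003}
    - {"tx": 0.045, "ty": 0.002, "tz": -0.003, "rx": 0, "ry": 0.005, "rz": 0.003}
    - {"tx": 0.07, "ty": 0.002, "tz": -0.003, "rx": 0, "ry": 0.005, "rz": 0.003}
    - {"tx": 0.085, "ty": 0.002, "tz": -0.003, "rx": 0, "ry": 0.005, "rz": 0.003}
    - {"tx": 0.093, "ty": 0.002, "tz": -0.003, "rx": 0, "ry": 0.005, "rz": 0.003}
    - {"tx": 0.093, "ty": 0.002, "tz": -0.003, "rx": 0, "ry": 0.005, "rz": 0.003}
    - {"tx": 0.093, "ty": 0.002, "tz": -0.003, "rx": 0, "ry": 0.005, "rz": 0.003}

```text
time_s: 20.93
position: [0.4707, -0.1137, 0.2164]
ee_rot: [0.039, 0.707, 0.038, -0.705]
ft_force: [-0.5, -0.6, 0.1]
gripper_width: 0.0591
```

```bash
python3 plan.py .471 -.115 .0395 96.1
```

```text
t 20.9333 grasp [ 0.471  -0.1139  0.0617] jaw -83.8 j6-> 70 w 0.0591 F [-0.5 -0.6  0.1]
tx 0.0222 ty 0.0013 tz -0.0001  rx 0.001 ry -0.002 rz -0.001  |t| 0.022
```

Call:
servo_tool:
  motion:
    - {"tx": 0.008, "ty": 0, "tz": 0, "rx": 0, "ry": -0.001, "rz": 0}
    - {"tx": 0.015, "ty": 0, "tz": 0, "rx": 0, "ry": -0.001, "rz": 0}
    - {"tx": 0.02, "ty": 0, "tz": 0, "rx": 0, "ry": -0.001, "rz": 0}
    - {"tx": 0.0225, "ty": 0, "tz": 0, "rx": 0, "ry": -0.001, "rz": 0}
    - {"tx": 0.0225, "ty": 0, "tz": 0, "rx": 0, "ry": -0.001, "rz": 0}
    - {"tx": 0.0225, "ty": 0, "tz": 0, "rx": 0, "ry": -0.001, "rz": 0}

```text
time_s: 21.43
position: [0.4712, -0.1148, 0.1946]
ee_rot: [0.038, 0.707, 0.037, -0.705]
ft_force: [0.1, -0.4, -0.6]
gripper_width: 0.059
```

Call:
servo_tool:
  motion:
    - {"tx": 0, "ty": 0, "tz": 0, "rx": 0, "ry": 0, "rz": 0}
    - {"tx": 0, "ty": 0, "tz": 0, "rx": 0, "ry": 0, "rz": 0}
    - {"tx": 0, "ty": 0, "tz": 0, "rx": 0, "ry": 0, "rz": 0}
    - {"tx": 0, "ty": 0, "tz": 0, "rx": 0, "ry": 0, "rz": 0}
    - {"tx": 0, "ty": 0, "tz": 0, "rx": 0, "ry": 0, "rz": 0}
  hand: 1

```text
time_s: 21.85
position: [0.4713, -0.1148, 0.1948]
ee_rot: [0.039, 0.707, 0.037, -0.705]
ft_force: [-0.3, 0.0, -1.3]
gripper_width: 0.0855
```

Call:
servo_tool:
  motion:
    - {"tx": -0.02, "ty": 0, "tz": 0, "rx": 0, "ry": 0, "rz": 0}
    - {"tx": -0.05, "ty": 0, "tz": 0, "rx": 0, "ry": 0, "rz": 0}
    - {"tx": -0.08, "ty": 0, "tz": 0, "rx": 0, "ry": 0, "rz": 0}
    - {"tx": -0.11, "ty": 0, "tz": 0, "rx": 0, "ry": 0, "rz": 0}
    - {"tx": -0.13, "ty": 0, "tz": 0, "rx": 0, "ry": 0, "rz": 0}

```text
time_s: 22.27
position: [0.4714, -0.1147, 0.3278]
ee_rot: [0.039, 0.708, 0.036, -0.704]
ft_force: [1.1, -0.0, 0.3]
gripper_width: 0.0855
```

```bash
python3 plan.py .544 .305 .15 67.9
```

```text
t 22.2667 grasp [ 0.4724 -0.1152  0.1731] jaw -83.9 j6-> 141 w 0.0855 F [ 1.1 -0.   0.3]
tx 0.0221 ty -0.4097 tz -0.1168  rx 0.493 ry -0.007 rz -0.003  |t| 0.427
```

Call:
servo_tool:
  motion:
    - {"tx": 0.01, "ty": -0.36, "tz": -0.1, "rx": 0.493, "ry": -0.005, "rz": 0}
    - {"tx": 0.01, "ty": -0.36, "tz": -0.1, "rx": 0.493, "ry": -0.005, "rz": 0}
    - {"tx": 0.01, "ty": -0.36, "tz": -0.1, "rx": 0.493, "ry": -0.005, "rz": 0}
    - {"tx": 0.01, "ty": -0.36, "tz": -0.1, "rx": 0.493, "ry": -0.005, "rz": 0}
    - {"tx": 0.01, "ty": -0.36, "tz": -0.1, "rx": 0.493, "ry": -0.005, "rz": 0}
    - {"tx": 0.01, "ty": -0.36, "tz": -0.1, "rx": 0.493, "ry": -0.005, "rz": 0}
    - {"tx": 0.01, "ty": -0.36, "tz": -0.1, "rx": 0.493, "ry": -0.005, "rz": 0}
    - {"tx": 0.01, "ty": -0.36, "tz": -0.1, "rx": 0.493, "ry": -0.005, "rz": 0}
    - {"tx": 0.01, "ty": -0.36, "tz": -0.1, "rx": 0.493, "ry": -0.005, "rz": 0}
    - {"tx": 0.01, "ty": -0.36, "tz": -0.1, "rx": 0.493, "ry": -0.005, "rz": 0}
  hand: 0.55

```text
time_s: 23.1
position: [0.5318, 0.2582, 0.3142]
ee_rot: [0.135, -0.694, 0.135, 0.695]
ft_force: [-0.2, 0.0, 0.3]
gripper_width: 0.0468
```

```bash
python3 plan.py .544 .305 .075 67.9
python3 - <<'E'
from h import *
import ref
for n in('top','scene'):
    c=grab(n);P=pts(c)
    for nm,h,tol in(('block',.047,.006),):
        q=ref.face(c,P,.471,-.115,h,.055,tol)
        print(n,len(q),q.mean(0).round(4) if len(q) else '',cv2.minAreaRect((q[:,:2]*1000).astype(np.float32)) if len(q) else '')
    save(c,n+'_r.png',s=1.5)
E
```

```text
t 23.1 grasp [0.5317 0.2583 0.1595] jaw -112.0 j6-> 141 w 0.0468 F [-0.2  0.   0.3]
tx 0.0845 ty -0.0479 tz 0.0061  rx 0.002 ry 0.001 rz 0.000  |t| 0.097
top 392 [ 0.4701 -0.1126  0.0468] ((470.3482666015625, -112.62191772460938), (59.57960510253906, 60.590736389160156), 6.144781112670898)
scene 371 [ 0.4722 -0.1112  0.0455] ((471.4938049316406, -112.65493774414062), (63.675437927246094, 65.01039123535156), 6.562617778778076)
```

View pics/scene_r.png

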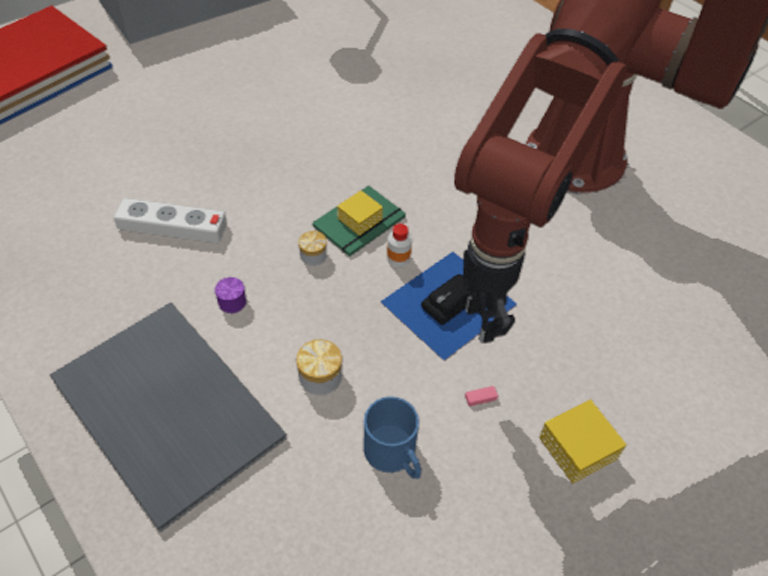

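The block sits square in the notebook's middle (scene px (360,212)). Now the eraser.

Call:
servo_tool:
  motion:
    - {"tx": 0.02, "ty": -0.03, "tz": 0.004, "rx": 0, "ry": 0, "rz": 0}
    - {"tx": 0.05, "ty": -0.048, "tz": 0.006, "rx": 0, "ry": 0, "rz": 0}
    - {"tx": 0.075, "ty": -0.048, "tz": 0.006, "rx": 0, "ry": 0, "rz": 0}
    - {"tx": 0.095, "ty": -0.048, "tz": 0.006, "rx": 0, "ry": 0, "rz": 0}
    - {"tx": 0.105, "ty": -0.048, "tz": 0.006, "rx": 0, "ry": 0, "rz": 0}
    - {"tx": 0.105, "ty": -0.048, "tz": 0.006, "rx": 0, "ry": 0, "rz": 0}
    - {"tx": 0.105, "ty": -0.048, "tz": 0.006, "rx": 0, "ry": 0, "rz": 0}
    - {"tx": 0.105, "ty": -0.048, "tz": 0.006, "rx": 0, "ry": 0, "rz": 0}

```text
time_s: 23.87
position: [0.5451, 0.3004, 0.2106]
ee_rot: [-0.136, 0.694, -0.136, -0.694]
ft_force: [0.5, 0.4, 0.9]
gripper_width: 0.0469
```

```bash
python3 plan.py .544 .305 .022 67.9
python3 - <<'E'
from h import *
c=grab('scene'); u,v=map(int,proj(c,(.544,.305,.02)));print(u,v);save(c,'scene_e1.png',(max(0,u-45),max(0,v-60),u+45,v+30),6)
E
```

```text
t 23.8667 grasp [0.5452 0.3003 0.0559] jaw -112.2 j6-> 141 w 0.0469 F [0.5 0.4 0.9]
tx 0.0339 ty -0.0039 tz 0.0028  rx -0.001 ry -0.001 rz -0.000  |t| 0.034
321 261
```

View pics/scene_e1.png

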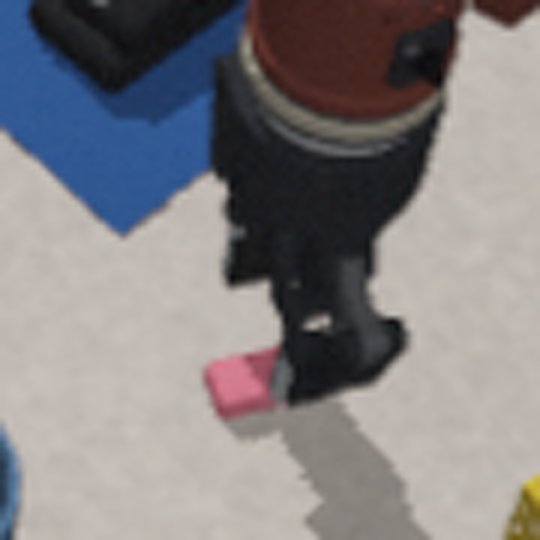

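Call:
servo_tool:
  motion:
    - {"tx": 0.01, "ty": -0.003, "tz": 0.0025, "rx": 0, "ry": 0, "rz": 0}
    - {"tx": 0.02, "ty": -0.003, "tz": 0.0025, "rx": 0, "ry": 0, "rz": 0}
    - {"tx": 0.028, "ty": -0.003, "tz": 0.0025, "rx": 0, "ry": 0, "rz": 0}
    - {"tx": 0.033, "ty": -0.003, "tz": 0.0025, "rx": 0, "ry": 0, "rz": 0}
    - {"tx": 0.034, "ty": -0.003, "tz": 0.0025, "rx": 0, "ry": 0, "rz": 0}
    - {"tx": 0.034, "ty": -0.003, "tz": 0.0025, "rx": 0, "ry": 0, "rz": 0}

```text
time_s: 24.42
position: [0.5424, 0.3042, 0.1737]
ee_rot: [0.135, -0.693, 0.137, 0.695]
ft_force: [0.4, 0.1, -0.2]
gripper_width: 0.0474
```

Call:
servo_tool:
  motion:
    - {"tx": 0, "ty": 0, "tz": 0, "rx": 0, "ry": 0, "rz": 0}
    - {"tx": 0, "ty": 0, "tz": 0, "rx": 0, "ry": 0, "rz": 0}
    - {"tx": 0, "ty": 0, "tz": 0, "rx": 0, "ry": 0, "rz": 0}
    - {"tx": 0, "ty": 0, "tz": 0, "rx": 0, "ry": 0, "rz": 0}
    - {"tx": 0, "ty": 0, "tz": 0, "rx": 0, "ry": 0, "rz": 0}
  hand: 0

```text
time_s: 24.83
position: [0.5433, 0.3045, 0.1756]
ee_rot: [0.135, -0.694, 0.136, 0.694]
ft_force: [0.2, -0.6, 1.6]
gripper_width: 0.0201
```

```bash
python3 plan.py .544 .305 .10 67.9
```

```text
t 24.8333 grasp [0.5432 0.3044 0.0209] jaw -112.1 j6-> 141 w 0.0201 F [ 0.2 -0.6  1.6]
tx -0.0791 ty -0.0006 tz -0.0004  rx -0.001 ry 0.000 rz -0.001  |t| 0.079
```

Call:
servo_tool:
  motion:
    - {"tx": -0.01, "ty": 0, "tz": 0, "rx": 0, "ry": 0, "rz": 0}
    - {"tx": -0.03, "ty": 0, "tz": 0, "rx": 0, "ry": 0, "rz": 0}
    - {"tx": -0.06, "ty": 0, "tz": 0, "rx": 0, "ry": 0, "rz": 0}
    - {"tx": -0.09, "ty": 0, "tz": 0, "rx": 0, "ry": 0, "rz": 0}
    - {"tx": -0.12, "ty": 0, "tz": 0, "rx": 0, "ry": 0, "rz": 0}
    - {"tx": -0.14, "ty": 0, "tz": 0, "rx": 0, "ry": 0, "rz": 0}
    - {"tx": -0.14, "ty": 0, "tz": 0, "rx": 0, "ry": 0, "rz": 0}

```text
time_s: 25.42
position: [0.5452, 0.3055, 0.3222]
ee_rot: [-0.137, 0.697, -0.134, -0.691]
ft_force: [0.8, 0.8, 0.8]
gripper_width: 0.0202
```

```bash
python3 plan.py .471 -.114 .15 96.1
python3 - <<'E'
from h import *
c=grab('scene'); u,v=map(int,proj(c,(.544,.305,.15)));print(u,v);save(c,'scene_e2.png',(max(0,u-45),max(0,v-50),u+45,v+40),6)
E
```

```text
t 25.4167 grasp [0.5466 0.306  0.1675] jaw -112.1 j6-> 70 w 0.0202 F [0.8 0.8 0.8]
tx 0.0154 ty 0.4166 tz -0.0891  rx -0.493 ry -0.008 rz 0.005  |t| 0.426
329 230
```

View pics/scene_e2.png

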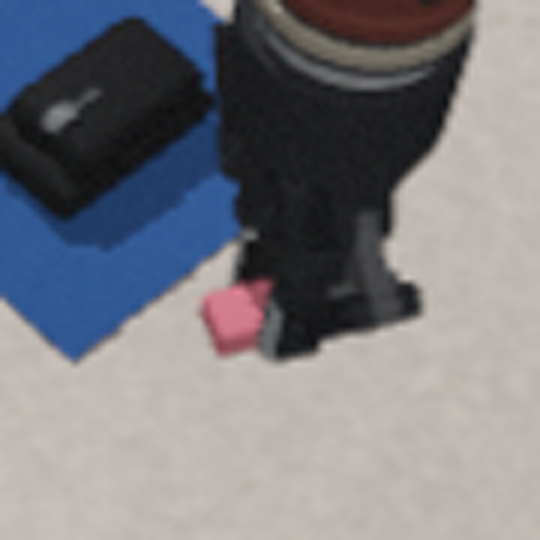

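The eraser is held (crop (235,315)). Carrying it over.

Call:
servo_tool:
  motion:
    - {"tx": 0, "ty": 0.025, "tz": -0.005, "rx": -0.05, "ry": 0, "rz": 0}
    - {"tx": 0, "ty": 0.06, "tz": -0.013, "rx": -0.1, "ry": 0, "rz": 0}
    - {"tx": 0, "ty": 0.1, "tz": -0.021, "rx": -0.15, "ry": 0, "rz": 0}
    - {"tx": 0, "ty": 0.14, "tz": -0.03, "rx": -0.2, "ry": 0, "rz": 0}
    - {"tx": 0, "ty": 0.18, "tz": -0.039, "rx": -0.25, "ry": 0, "rz": 0}
    - {"tx": 0, "ty": 0.22, "tz": -0.047, "rx": -0.3, "ry": 0, "rz": 0}
    - {"tx": 0, "ty": 0.26, "tz": -0.055, "rx": -0.35, "ry": 0, "rz": 0}
    - {"tx": 0, "ty": 0.3, "tz": -0.064, "rx": -0.4, "ry": 0, "rz": 0}
    - {"tx": 0, "ty": 0.34, "tz": -0.073, "rx": -0.45, "ry": 0, "rz": 0}
    - {"tx": 0, "ty": 0.375, "tz": -0.08, "rx": -0.493, "ry": 0, "rz": 0}

```text
time_s: 26.3
position: [0.4744, -0.0749, 0.314]
ee_rot: [-0.039, -0.704, -0.038, 0.708]
ft_force: [1.1, 0.3, -0.1]
gripper_width: 0.0199
```

Call:
servo_tool:
  motion:
    - {"tx": 0, "ty": 0.025, "tz": 0.01, "rx": 0, "ry": 0, "rz": 0}
    - {"tx": 0, "ty": 0.04, "tz": 0.01, "rx": 0, "ry": 0, "rz": 0}
    - {"tx": 0, "ty": 0.04, "tz": 0.01, "rx": 0, "ry": 0, "rz": 0}
    - {"tx": 0, "ty": 0.04, "tz": 0.01, "rx": 0, "ry": 0, "rz": 0}

```text
time_s: 26.63
position: [0.4696, -0.1142, 0.3143]
ee_rot: [-0.037, -0.704, -0.037, 0.708]
ft_force: [-1.0, 0.6, -0.2]
gripper_width: 0.0199
```

```bash
python3 plan.py .471 -.114 .09 96.1
```

```text
t 26.6333 grasp [ 0.4689 -0.1141  0.1596] jaw -84.0 j6-> 70 w 0.0199 F [-1.   0.6 -0.2]
tx 0.0696 ty 0.0000 tz -0.0017  rx -0.002 ry 0.005 rz 0.001  |t| 0.070
```

Call:
servo_tool:
  motion:
    - {"tx": 0.02, "ty": 0, "tz": 0, "rx": 0, "ry": 0.004, "rz": 0}
    - {"tx": 0.04, "ty": 0, "tz": 0, "rx": 0, "ry": 0.004, "rz": 0}
    - {"tx": 0.06, "ty": 0, "tz": 0, "rx": 0, "ry": 0.004, "rz": 0}
    - {"tx": 0.07, "ty": 0, "tz": 0, "rx": 0, "ry": 0.004, "rz": 0}
    - {"tx": 0.07, "ty": 0, "tz": 0, "rx": 0, "ry": 0.004, "rz": 0}
    - {"tx": 0.07, "ty": 0, "tz": 0, "rx": 0, "ry": 0.004, "rz": 0}
    - {"tx": 0.07, "ty": 0, "tz": 0, "rx": 0, "ry": 0.004, "rz": 0}

```text
time_s: 27.22
position: [0.4708, -0.1136, 0.2464]
ee_rot: [0.039, 0.707, 0.038, -0.705]
ft_force: [0.3, 0.3, 0.5]
gripper_width: 0.0203
```

```bash
python3 plan.py .471 -.114 .069 96.1
python3 - <<'E'
from h import *
c=grab('scene'); u,v=map(int,proj(c,(.471,-.114,.07)));print(u,v);save(c,'scene_e3.png',(max(0,u-45),max(0,v-50),u+45,v+40),6)
E
```

```text
t 27.2167 grasp [ 0.4713 -0.1138  0.0917] jaw -83.8 j6-> 70 w 0.0203 F [0.3 0.3 0.5]
tx 0.0227 ty 0.0004 tz -0.0000  rx 0.001 ry -0.003 rz -0.002  |t| 0.023
239 130
```

View pics/scene_e3.png

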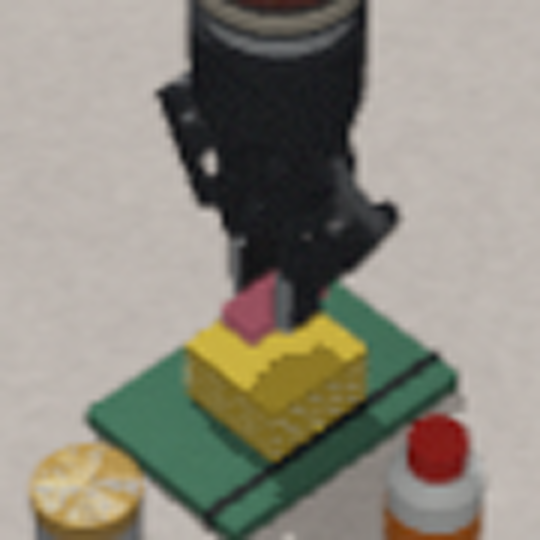

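The eraser hovers centred over the block (crop (265,310)). Lower, then open.

Call:
servo_tool:
  motion:
    - {"tx": 0.008, "ty": 0, "tz": 0, "rx": 0, "ry": -0.003, "rz": 0}
    - {"tx": 0.015, "ty": 0, "tz": 0, "rx": 0, "ry": -0.003, "rz": 0}
    - {"tx": 0.02, "ty": 0, "tz": 0, "rx": 0, "ry": -0.003, "rz": 0}
    - {"tx": 0.0225, "ty": 0, "tz": 0, "rx": 0, "ry": -0.003, "rz": 0}
    - {"tx": 0.0225, "ty": 0, "tz": 0, "rx": 0, "ry": -0.003, "rz": 0}
    - {"tx": 0.0225, "ty": 0, "tz": 0, "rx": 0, "ry": -0.003, "rz": 0}

```text
time_s: 27.77
position: [0.4702, -0.114, 0.2228]
ee_rot: [-0.038, -0.706, -0.037, 0.707]
ft_force: [0.3, 0.1, -0.5]
gripper_width: 0.0203
```

Call:
servo_tool:
  motion:
    - {"tx": 0, "ty": 0, "tz": 0, "rx": 0, "ry": 0, "rz": 0}
    - {"tx": 0, "ty": 0, "tz": 0, "rx": 0, "ry": 0, "rz": 0}
    - {"tx": 0, "ty": 0, "tz": 0, "rx": 0, "ry": 0, "rz": 0}
    - {"tx": 0, "ty": 0, "tz": 0, "rx": 0, "ry": 0, "rz": 0}
  hand: 0.6

```text
time_s: 28.1
position: [0.4703, -0.1139, 0.2231]
ee_rot: [-0.038, -0.706, -0.037, 0.707]
ft_force: [-1.2, -0.6, 0.4]
gripper_width: 0.0511
```

Call:
servo_tool:
  motion:
    - {"tx": -0.02, "ty": 0, "tz": 0, "rx": 0, "ry": 0, "rz": 0}
    - {"tx": -0.05, "ty": 0, "tz": 0, "rx": 0, "ry": 0, "rz": 0}
    - {"tx": -0.08, "ty": 0, "tz": 0, "rx": 0, "ry": 0, "rz": 0}
    - {"tx": -0.12, "ty": 0.04, "tz": 0, "rx": 0, "ry": 0, "rz": 0}
    - {"tx": -0.12, "ty": 0.08, "tz": 0, "rx": 0, "ry": 0, "rz": 0}
    - {"tx": -0.12, "ty": 0.12, "tz": 0, "rx": 0, "ry": 0, "rz": 0}
    - {"tx": -0.12, "ty": 0.16, "tz": 0, "rx": 0, "ry": 0, "rz": 0}
    - {"tx": -0.12, "ty": 0.2, "tz": 0, "rx": 0, "ry": 0, "rz": 0}
    - {"tx": -0.12, "ty": 0.24, "tz": 0, "rx": 0, "ry": 0, "rz": 0}
    - {"tx": -0.12, "ty": 0.26, "tz": 0, "rx": 0, "ry": 0, "rz": 0}

```text
time_s: 28.93
position: [0.4979, -0.3765, 0.3438]
ee_rot: [-0.038, -0.706, -0.035, 0.706]
ft_force: [0.2, 0.2, 0.3]
gripper_width: 0.0511
```

```bash
cat > fin.py <<'E'
from h import *
import ref
nb=(.471,-.1145,6.1);pd=(.4615,.1317,3.5)
def loc(f,p):
    a=np.radians(f[2]);d=np.array(p[:2])-f[:2];return np.round([d@[np.cos(a),np.sin(a)],d@[-np.sin(a),np.cos(a)]],4)
for n in('top','scene'):
    c=grab(n);P=pts(c);save(c,n+'_fin.png',s=1.5)
    def f(nm,x,y,h,r,tol,fr):
        q=ref.face(c,P,x,y,h,r,tol)
        if len(q)<8: print(n,nm,'few');return
        R=cv2.minAreaRect((q[:,:2]*1000).astype(np.float32))
        print(n,nm,len(q),'mean',q.mean(0).round(4),'rect',np.round(R[0],1),np.round(R[1],1),round(R[2],1),[loc(g,np.array(R[0])/1000).tolist() for g in fr])
    f('mouse',.461,.132,.028,.065,.012,[pd]);f('block',.471,-.114,.047,.055,.005,[nb]);f('eraser',.471,-.114,.061,.05,.005,[nb])
    f('bottle',.467,-.004,.08,.03,.006,[nb,pd]);f('tin',.588,-.1,.04,.04,.006,[nb])
E
python3 fin.py
```

```text
top mouse 502 mean [0.4605 0.1339 0.0316] rect [461.1 135.1] [94.2 57.2] 4.2 [[-0.0002, 0.0034]]
top block 256 mean [ 0.4691 -0.1126  0.0468] rect [ 470.4 -112.6] [59.7 61.1] 6.0 [[-0.0004, 0.002]]
top eraser 117 mean [ 0.4709 -0.1115  0.0603] rect [ 471.  -111.4] [49.8 21.5] 5.2 [[0.0003, 0.0031]]
top bottle 65 mean [ 0.4658 -0.001   0.0803] rect [465.8  -0.8] [23.3 23.7] 1.8 [[0.0069, 0.1136], [-0.0038, -0.1325]]
top tin 216 mean [ 0.5869 -0.0997  0.0397] rect [586.3 -99.2] [47.  48.6] 45.5 [[0.1163, 0.0029]]
scene mouse 663 mean [0.467  0.14   0.0308] rect [463.1 135.8] [94.8 57. ] 3.2 [[0.0018, 0.004]]
scene block 230 mean [ 0.474  -0.1075  0.0461] rect [ 471.  -112.9] [64.3 63.8] 5.0 [[0.0002, 0.0016]]
scene eraser 100 mean [ 0.4731 -0.1104  0.0599] rect [ 471.8 -111.2] [50.5 23.9] 6.8 [[0.0012, 0.0032]]
scene bottle 72 mean [ 0.4673 -0.0005  0.0782] rect [ 4.67e+02 -3.00e-01] [29.4 26.6] 15.7 [[0.0081, 0.1139], [-0.0026, -0.1321]]
scene tin 226 mean [ 0.588  -0.0985  0.0386] rect [589.1 -98.2] [53.5 48.4] 55.7 [[0.1191, 0.0036]]
```

View pics/scene_fin.png

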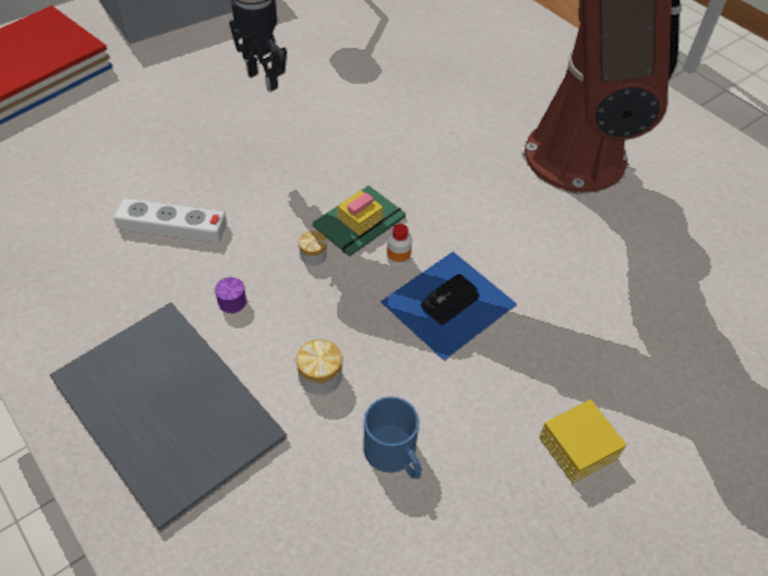

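View pics/top_fin.png

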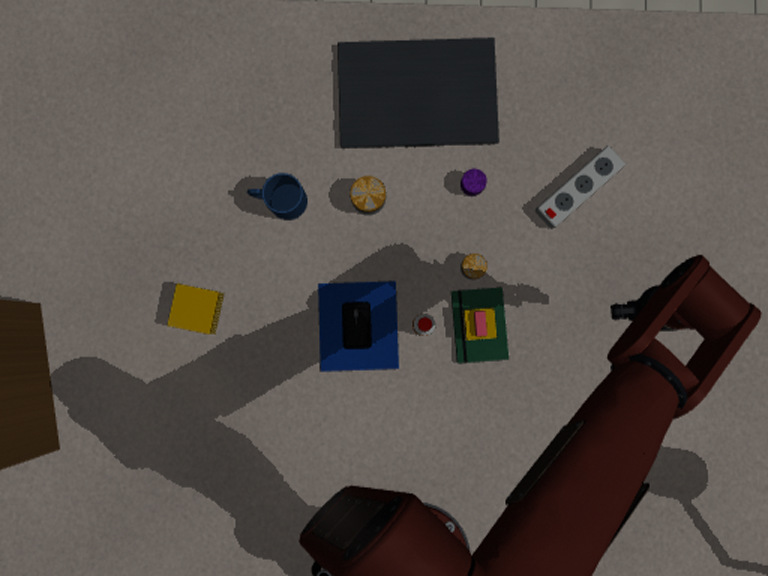

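Everything is in place within tolerance in both views, the mug and strip have not shifted, and the arm is clear. Handing in.

Call:
servo_tool:
  motion:
    - {"tx": 0, "ty": 0, "tz": 0, "rx": 0, "ry": 0, "rz": 0}
    - {"tx": 0, "ty": 0, "tz": 0, "rx": 0, "ry": 0, "rz": 0}
    - {"tx": 0, "ty": 0, "tz": 0, "rx": 0, "ry": 0, "rz": 0}

```text
time_s: 29.28
position: [0.4981, -0.3709, 0.343]
ee_rot: [-0.038, -0.705, -0.038, 0.707]
ft_force: [-0.2, -0.2, 0.2]
gripper_width: 0.0511
```

```bash
python3 -c "
from cell import ctrl
print(ctrl.finish_job())"
```

```text
the job is handed in; nothing more can be done
None
```

The study place is set out and handed in at about 29 s of the 128 s allowed. I moved the mouse, bottle, tin, note block and eraser one at a time and let go of each. The last checks, measured from both cameras before handing in, were all within the limits:

| Item | Measured | Limit |
|---|---|---|
| Mouse | about 4 mm from pad centre, about 0.01 rad off its length | 15 mm, 0.2 rad |
| Block | about 2 mm from notebook centre, about 0.02 rad or less off square | 12 mm, 0.2 rad |
| Eraser | 1–2 mm from block centre | 12 mm |
| Bottle | about 114 mm from the notebook middle and 132 mm from the pad middle across the gap, within 8 mm of both middles lengthwise, upright | at least 75.5 mm and 103 mm across, 65 mm lengthwise |
| Tin | centre 116–119 mm behind notebook centre (about 17–20 mm clear), about 3 mm off line | 102.5–137 mm, 18 mm |

- **Mug and power strip:** they appear at the same pixels as in the first pictures. I compared these by eye only.
- **Disagreements:** the two cameras differed by 2–3 mm, and camera positions sat about 2–4 mm further to the left (+y) than the arm's own reading. The tin was let go about 4 mm above the desk and settled upright.
- **Failed checks:** none.

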